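# Nest the ink pans on the mixing scale and switch it on

### The job

Get the ink scale ready for mixing: pick up the small steel pan that stands on the bench, lower it gently (do not drop it) into the wider pan on the scale so that it sits flat on that pan's bottom, with its handle turned well clear of the other handle, and let go. Only then, so that the scale zeroes with both pans on it, slide the scale's recessed power switch fully over to ON. Leave the wide pan in its place on the scale and do not disturb the paper packs, the jar or the squeegee.

Things in the scene. Friction and masses are not known exactly. Their poses are not given: they have to be found in the camera images.
- scale: Grey bench scale, fixed. Origin on the bench under the centre of the weighing place; x axis to its rear (away from the robot), y to its left seen from the robot, z up. 150 mm wide, x -96 to +75 mm, platform top at z 72. Control panel in front: plane sloping 38 degrees, from (x -50, z 70) down to (x -96, z 34) mm, outward normal (-0.616, 0, 0.788), facing the robot.
- slot (a point): Centre of the mouth of the switch's slot, on the panel's face, at scale (x -72.9, y 0, z 52.1) mm; axes as the scale's. The slot is cut square to the sloping panel: 70 mm long along y (-35 to +35), 28 mm wide along the slope, 14 mm deep.
- guard (a point): Middle of the top edge of a clear upright splash guard, 124 mm wide, 3 mm thick, between panel and platform: from scale (x -52, z 70) up to (x -63, z 132) mm. It leaves no room above the slot for a gripper pointing straight down: lean the tool back, along the panel's normal, to reach the switch.
- switch (a joint): Slide switch of the scale, in m: 0 = fully OFF (towards scale -y, ring mark), 0.019 = fully ON (towards +y, left seen from the robot, at the end with the bar mark). Sliding friction about 2 N, no spring, stays where left. Starts between 0 and 0.004.
- rib (a point): Middle of the top of the switch's rib, the part to push: a plain white bar across the dark slot, 8 mm long along it, 24 mm wide, 10 mm high, top 2 mm below the panel's face. Centre at scale y = 11 mm when OFF, 30 mm when ON. On its -y side the slot is open for the fingertips: 42 mm long when OFF, 14 mm deep. Axes: y along the slot, z = panel's normal, x up the slope.
- platform (a point): Centre of the weighing place on top of the platform, 72 mm above the bench; axes as the scale's. Four rubber stops, 5 mm high, keep the wide pan central on it.
- outer_mid (a point): Wide steel pan standing on the scale: its centre, half-way up (30 mm above its underside). Outside diameter 94 mm, inside 86, height 60, bottom 5 mm thick, 0.5 kg. x axis along its black handle, z up. The handle, a round bar 14 mm thick, leaves the wall 50 mm up and rises to 100 mm above the underside at 135 mm from the axis; it may point anywhere but over the panel.
- outer_handle (a point): Point on the wide pan's handle, 100 mm out from the pan's axis, about 80 mm above its underside.
- inner_mid (a point): Small deep steel pan on the bench: its centre, half-way up (42.5 mm above its underside). Outside diameter 62 mm, height 85, wall 3, bottom 5 mm, 0.13 to 0.24 kg. x axis along its black handle, z up: round bar 12 mm thick, nearly level, 72 to 76 mm up, ending 115 mm from the axis. Nested, it stands 30 mm above the wide pan's rim, where it can be held across its diameter.
- inner_handle (a point): Point on the small pan's handle, 100 mm out from the pan's axis, about 75 mm above its underside.
- inner: The small pan again: origin at the centre of its underside, axes as inner_mid.
- pack_a: Wrapped paper pack, bystander: white block with cream top, 90 (x) x 160 (y) x 81 (z) mm, origin at the centre of its underside. The small pan stands beside its -x face, 10 to 30 mm from it, handle pointing away from the pack.
- pack_b: Second, identical paper pack, bystander, on the other side of the scale; origin at the centre of its underside.
- jar: Closed white ink jar with black cap, bystander, 68 mm diameter, 95 mm high, beside pack_b; origin at the centre of its underside.
- squeegee: Wooden squeegee with a black rubber blade, bystander, lying flat between robot and scale: 60 (x) x 180 (y) x 24 (z) mm, origin at the underside of its wooden grip.
Things that resemble listed ones, but are neither listed nor needed, are in the scene too. What is shaped like the scale but orange or purple is not meant.

How it is judged:
By the outcome, as a careful person would: the job done as asked, in the order asked, and still so for the second after the job is handed in, with the robot touching nothing.
It also fails if it takes over 61 s, if anything falls off the work surface, if the arm or the gripper's body presses on something with over 40 N, if the wrist force passes 120 N, or if a joint passes its speed limit or range.

### The arm

A 6-joint arm with a two-finger parallel gripper is mounted at the origin on the work surface. World frame = base frame: x ahead of the robot, y to its left, z up, the work surface at z = 0. Lengths are in m, angles in rad, forces in N, time in s.
With the tool pointing down it reaches from about 0.35 to 0.775 m from the base axis. Payload 7.3 kg.
Tool frame: the origin (TCP) lies midway between the tips of the shut fingers; the grasp point (between the pads) lies robot.grasp_offset behind it (robot.grasp_offset is the distance from the TCP to the grasp point, in m); z points along the fingers, x is the direction in which the jaws open and shut, and the axes are right-handed (so a half turn about z gives the same grasp; the last joint's range is limited). The gripper opens to 92 mm and grips with 3 to 60 N. Pads are 19 mm wide; open, the fingers measure 130 mm over their backs; the gripper's body (75 mm by 190 mm) begins 47 mm behind the grasp point.
Start: joints at [-1.487, 0.342, 1.524, -0, 1.275, -0.146], TCP at [0.12, -0.511, 0.227] pointing down, gripper open.
Joint ranges: [-2.53, 2.53], [-0.77, 2.02], [0.04, 2.7], [-1, 4.14], [0.28, 2.66], [-3.11, 3.11]. Speed limits (rad/s): [2.57, 2.57, 3.14, 3.14, 3.14, 3.14].

### API

Orientations are given as [roll, pitch, yaw] about the fixed x, y, z axes, in that order (R = Rz(yaw) Ry(pitch) Rx(roll)).
In Python, from cell import robot gives the robot as it stands. The module is installed in compiled form; this text tells all that it offers.
- The arm moves only by the tool move_arm, never from a script. Its argument "increments" is a list of rows, each a list of 7 numbers: the finger opening in mm, from 0 to 91.8, then the shift along the tool's x, y, z in mm, then the turn, a rotation vector about the tool's x, y, z in rad. A call has 1 to 12 rows; each row shifts and turns the pose as measured when the row begins, along the tool's axes as they then stand; what a row does not reach is not made up. A row lasts 1/8 s, in which the tool goes at most 62.5 mm and 10.7 degrees, less where a joint would pass 70% of its speed; a pose out of reach is approached as far as the arm can. A call is refused whole if a number of a shift passes 62.5 or a number of a turn 0.188, either way. A call with a gripper value outside its range is refused whole. The fingers move at their own pace and stop on an object; "newtons" is the grip in N (left out, the last holds). Time passes only in rows, so rows that do not move let the fingers close. It gives the time, the measured TCP pose, the force and the opening at its end, in the units of the state.
- robot.observe(): the state, without advancing time (a new reading comes with each control period).
- robot.read_camera(name): name is "scene" or "top" or "wrist"; returns a dict with "img" (400x640x3 uint8, red, green, blue), "fx", "fy", "cx", "cy" (pixels), "T" (4x4, takes a point from camera to world coordinates). Camera axes: x right, y down, z forward; pixel columns grow to the right and rows downward; lengths in m; the calibration is good to about 2 mm. A picture is of the moment at which its call begins. There is no depth.
- robot.hand_in(): hands the job in, once; it reports no verdict.
Trained networks look in the newest picture that a camera, given by its name, has taken for a name from the list of things; names that differ only in an ending like _2 or _b are one class to them, and where a whole thing is asked for, a point or a joint stands for the part that bears it (a point fixed in the world has none). Each returns a list of dicts, best first, with "conf" (0 to 1); they miss things now and then, are a little off and sometimes report something else, mostly with a low value. They report only what shows in the picture. A call takes as long as a camera call. They do not tell look-alikes from the thing itself.
- robot.look_for(thing, camera): "rect" ([left, top, width, height] in pixels, round what is visible of it).
The state is a dict: "time": time; "qpos": joint angles; "qvel": joint speeds; "joint_efforts": joint torques, N m; "tool_pos": TCP position; "tool_rot": TCP orientation; "contact_force": force on the tool from outside, world axes, zero at the start; "torque": the same for the moment, N m; "opening": finger opening in m.
Only numpy, scipy, OpenCV 4.12 (cv2) and the standard library are available. Lean on these libraries where they do the work, as an engineer would, in place of code of your own. Each camera call takes 0.05 s, during which the arm holds its last target.

## Working session

There is one attempt and no reset: what is moved stays moved. The work goes in short steps, Python scripts to look and compute and a tool call to move; the robot and the scene stay as the last step left them, time stands still between calls to the robot, and variables do not carry over. Pictures are saved under pics/ and viewed, and the job is handed in when it is done.

Besides the shell and the picture viewer there is one more tool, called after "Emit:" as a command line: name --pt "numbers of a row" for each row, then --argument value for the rest. move_arm: Moves the arm, as the interface text tells. Its arguments: {"type":"object","properties":{"increments":{"type":"array"},"newtons":{"type":"number"}},"required":["increments"]}

```bash
mkdir -p pics; python3 - <<'E'
from cell import robot
import cv2
print(robot.observe(), robot.grasp_offset)
for n in ["scene","top","wrist"]:
    c=robot.read_camera(n); cv2.imwrite(f"pics/{n}0.png",c["img"][:,:,::-1])
    print(n,c["fx"],c["fy"],c["cx"],c["cy"],c["T"].round(4).tolist() if hasattr(c["T"],'round') else c["T"])
    for t in ["scale","outer_mid","inner_mid","pack_a","jar","squeegee","inner_handle","outer_handle","rib","switch","slot"]:
        try: print(t,[(r["conf"],r["rect"]) for r in robot.look_for(t,n)][:4])
        except Exception as e: print(t,e)
E
```

```text
{'time': 0.0, 'qpos': array([-1.48702552e+00,  3.42734311e-01,  1.52503378e+00,  3.85969668e-05,
        1.27540514e+00, -1.45967256e-01]), 'qvel': array([-0.00089674,  0.00081142, -0.00047045, -0.00163087,  0.00190332,
        0.00088495]), 'joint_efforts': array([ 6.48721107e-04, -4.31244063e+01, -2.44215757e+01,  7.18913111e-02,
        5.58936386e-02, -1.33045824e-04]), 'tool_pos': array([ 0.11956912, -0.51077579,  0.22603311]), 'tool_rot': array([-3.14132624e+00,  1.55839685e-03, -1.34106932e+00]), 'contact_force': array([-0.37388009, -0.6911361 ,  0.8219799 ]), 'torque': array([ 0.03692038, -0.03623544,  0.007709  ]), 'opening': 0.09178298367748908} 0.0188
scene 425.80530932368015 425.80530932368015 317.9773492616586 199.57697984536793 [[-0.316, 0.7859, -0.5315, 1.3177], [0.9487, 0.2605, -0.1789, 0.2161], [-0.0022, -0.5608, -0.828, 1.2358], [0.0, 0.0, 0.0, 1.0]]
scale [(0.88, [379.1, 258.7, 71.2, 80.5]), (0.73, [198.3, 211.5, 71.0, 69.0]), (0.69, [288.1, 187.2, 62.2, 66.2]), (0.64, [408.3, 219.0, 60.3, 50.6])]
outer_mid [(0.57, [301.3, 193.4, 48.9, 42.3])]
inner_mid [(0.83, [22
[... 1121 characters left out ...]
[280.6, 166.1, 60.7, 48.4]), (0.54, [419.2, 222.6, 35.0, 42.9])]
inner_handle [(0.72, [416.6, 221.4, 39.8, 42.3]), (0.57, [297.8, 170.1, 55.2, 64.0])]
outer_handle [(0.86, [281.7, 162.4, 63.5, 50.3])]
rib []
switch [(0.41, [417.1, 184.5, 61.1, 39.9])]
slot [(0.84, [294.4, 170.5, 57.1, 63.1]), (0.65, [367.4, 110.6, 59.1, 69.3]), (0.61, [181.3, 126.9, 58.5, 64.0])]
wrist 286.46227236979695 286.46227236979695 321.8976205805113 204.14199100553984 [[0.2275, -0.9357, -0.2696, 0.1906], [-0.9738, -0.2187, -0.0626, -0.4949], [-0.0004, 0.2768, -0.9609, 0.3838], [0.0, 0.0, 0.0, 1.0]]
scale []
outer_mid []
inner_mid []
pack_a []
jar []
squeegee []
inner_handle []
outer_handle []
rib []
switch []
slot []
```

View pics/scene0.png

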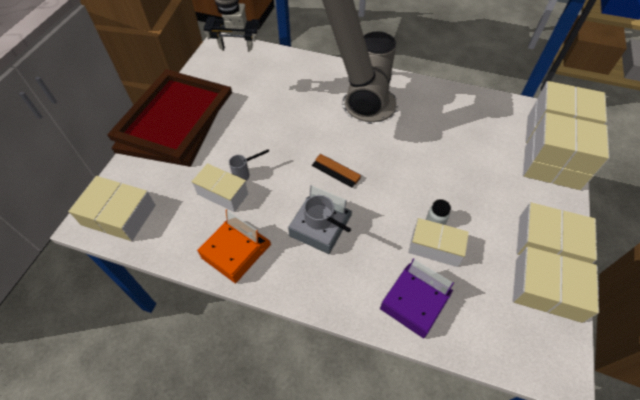

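View pics/top0.png

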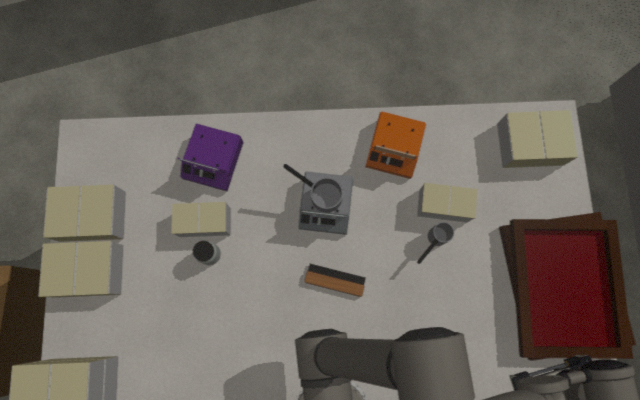

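```bash
python3 - <<'E'
import cv2
s=cv2.imread("pics/scene0.png"); t=cv2.imread("pics/top0.png")
cv2.imwrite("pics/s0c.png",cv2.resize(s[130:280,180:350],None,fx=4.5,fy=4,interpolation=cv2.INTER_CUBIC) if 0 else cv2.resize(s[140:260,185:355],None,fx=4.5,fy=4.5,interpolation=cv2.INTER_CUBIC))
cv2.imwrite("pics/t0c.png",cv2.resize(t[150:310,270:490],None,fx=3.6,fy=3.6,interpolation=cv2.INTER_CUBIC))
E
```

```text
(no output)
```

View pics/s0c.png

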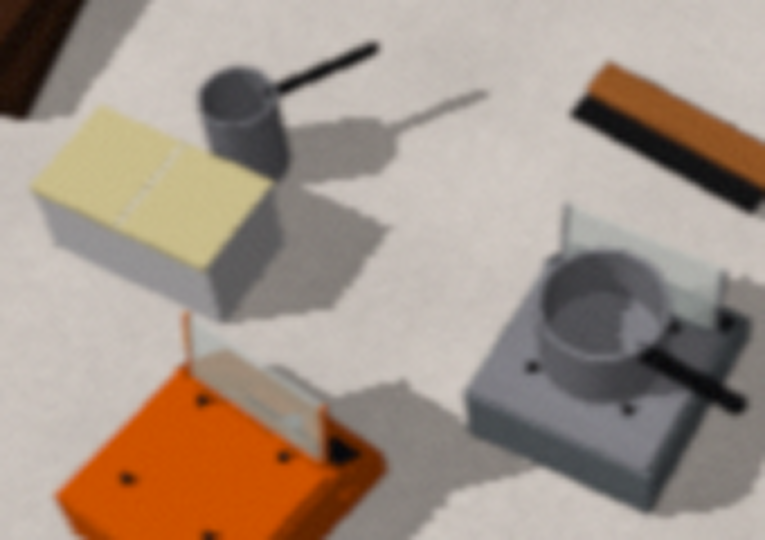

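View pics/t0c.png

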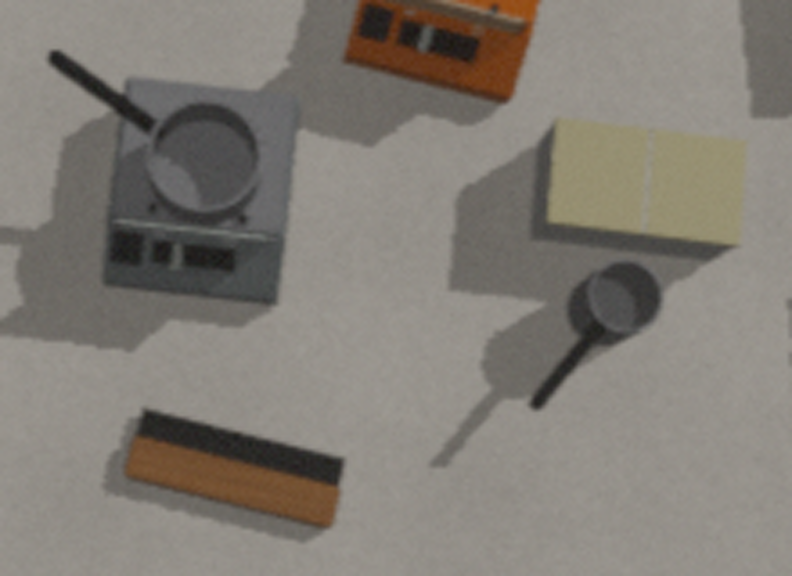

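The top view shows the grey scale at (325,205), holding the wide pan with its rim at (327,194). The look-alikes are the orange scale at (397,147) and the purple one at (212,157), both ruled out by colour. The only small deep pan stands beside pack_a at (442,233). The close crops confirm that its handle points towards the robot.

```bash
cat > h.py <<'E'
import numpy as np
C={"scene":(425.805,317.977,199.577,np.array([[-0.316,0.7859,-0.5315,1.3177],[0.9487,0.2605,-0.1789,0.2161],[-0.0022,-0.5608,-0.828,1.2358]])),
"top":(479.993,322.924,208.354,np.array([[-0.0411,-0.9772,0.2083,0.3011],[-0.9992,0.0403,-0.0085,0.0104],[-0.0001,-0.2084,-0.978,1.4779]]))}
def atz(cam,u,v,z):
    f,cx,cy,T=C[cam] if isinstance(cam,str) else cam
    d=T[:3,:3]@np.array([(u-cx)/f,(v-cy)/f,1]); o=T[:3,3]
    return o+d*(z-o[2])/d[2]
def proj(cam,p):
    f,cx,cy,T=C[cam] if isinstance(cam,str) else cam
    q=T[:3,:3].T@(np.array(p)-T[:3,3]); return np.array([cx+f*q[0]/q[2],cy+f*q[1]/q[2]])
def cc(c): return (c["fx"],c["cx"],c["cy"],np.array(c["T"])[:3])
E
python3 - <<'E'
from h import *
for n,z,t,s in [("inner",.085,(443,232.8),(238.3,161.6)),("ihend",.076,(419.2,262.5),(268.3,150.4)),("outer",.132,(326.7,193.9),(319.4,204.9)),("ohend",.172,(285.3,165.8),(349.9,230))]:
    a=atz("top",*t,z);b=atz("scene",*s,z);print(n,a.round(4),b.round(4))
k=lambda u,v:(u/3.6+270,v/3.6+150)
for n,p,z in [("RL",(128,80),.072),("RR",(298,97),.072),("FL",(106,285),.034),("FR",(274,303),.034),("sw",(178,257),.05),("slotL",(153,252),.05),("slotR",(236,260),.05),
 ("pa1",(556,118),.081),("pa2",(745,142),.081),("pa3",(738,245),.081),("pa4",(547,224),.081)]:
    print(n,atz("top",*k(*p),z).round(4))
E
```

```text
inner [ 0.51   -0.3509  0.085 ] [ 0.5149 -0.3458  0.085 ]
ihend [ 0.4268 -0.2757  0.076 ] [ 0.4278 -0.2698  0.076 ]
outer [ 0.6299 -0.0139  0.132 ] [ 0.6267 -0.0119  0.132 ]
ohend [0.7069 0.1006 0.172 ] [0.7063 0.1069 0.172 ]
RL [0.7151 0.0464 0.072 ]
RR [ 0.6943 -0.0964  0.072 ]
FL [0.5468 0.072  0.034 ]
FR [ 0.5255 -0.0693  0.034 ]
sw [0.5654 0.0102 0.05  ]
slotL [0.5705 0.031  0.05  ]
slotR [ 0.5608 -0.0384  0.05  ]
pa1 [ 0.6647 -0.3103  0.081 ]
pa2 [ 0.6376 -0.4659  0.081 ]
pa3 [ 0.5507 -0.4507  0.081 ]
pa4 [ 0.5748 -0.2952  0.081 ]
```

```bash
cat > plan.py <<'E'
import sys, numpy as np
from scipy.spatial.transform import Rotation as R
from cell import robot
def plan(pos,rpy,n,opening,rows_print=True):
    s=robot.observe(); p=np.array(s["tool_pos"]); Rt=R.from_euler("xyz",s["tool_rot"]); Rg=R.from_euler("xyz",rpy)
    rv=(Rt.inv()*Rg).as_rotvec(); d=np.array(pos)-p
    print("from",p.round(4),np.round(s["tool_rot"],4),"t",s["time"],"rot deg",np.degrees(np.linalg.norm(rv)).round(2))
    if n==0: n=int(max(np.ceil(np.linalg.norm(d)/0.055),np.ceil(np.linalg.norm(rv)/0.17),1))
    out=[]
    for i in range(n):
        Ri=Rt*R.from_rotvec(rv*i/n)
        out.append([opening]+[float(round(x,1)) for x in Ri.inv().apply(d/n)*1000]+[float(round(x,3)) for x in rv/n])
    print(out)
if __name__=="__main__":
    a=[float(x) for x in sys.argv[1:]]
    plan(a[:3],np.radians(a[3:6]),int(a[6]),a[7])
E
python3 plan.py .5 -.345 .215 180 0 -127 0 91.8
```

```text
from [ 0.1196 -0.5112  0.2267] [-3.1416e+00 -1.0000e-04 -1.3410e+00] t 1.8 rot deg 50.17
[[91.8, -9.4, -51.0, 1.5, -0.0, -0.0, 0.109], [91.8, -14.9, -49.7, 1.5, -0.0, -0.0, 0.109], [91.8, -20.3, -47.8, 1.5, -0.0, -0.0, 0.109], [91.8, -25.4, -45.3, 1.5, -0.0, -0.0, 0.109], [91.8, -30.1, -42.2, 1.5, -0.0, -0.0, 0.109], [91.8, -34.6, -38.7, 1.5, -0.0, -0.0, 0.109], [91.8, -38.6, -34.7, 1.5, -0.0, -0.0, 0.109], [91.8, -42.2, -30.3, 1.5, -0.0, -0.0, 0.109]]
```

Emit:
move_arm --pt "91.8 -9 -51 1.5 0 0 0.109" --pt "91.8 -15 -50 1.5 0 0 0.109" --pt "91.8 -20 -48 1.5 0 0 0.109" --pt "91.8 -25 -45 1.5 0 0 0.109" --pt "91.8 -30 -42 1.5 0 0 0.109" --pt "91.8 -35 -39 1.5 0 0 0.109" --pt "91.8 -39 -35 1.5 0 0 0.109" --pt "91.8 -42 -30 1.5 0 0 0.109" --pt "91.8 0 0 0 0 0 0" --newtons 20

```text
time: 2.92
tool_pos: [0.514, -0.3461, 0.2138]
tool_rot: [-3.139, -0.001, -2.246]
contact_force: [-0.3, -0.0, -0.5]
opening: 0.0919
```

```bash
python3 - <<'E'
from cell import robot
import cv2
from h import *
c=robot.read_camera("wrist"); cv2.imwrite("pics/w1.png",c["img"][:,:,::-1]); np.savez("w1.npz",T=c["T"])
for p in [(.5125,-.348,.085),(.427,-.272,.076),(.5125,-.348,0)]: print(proj(cc(c),p))
E
python3 plan.py .512 -.348 .215 180 0 -127 0 91.8
```

```text
[322.62807882 196.28834151]
[317.4928568  289.01660274]
[322.32620282 180.24923386]
from [ 0.5125 -0.347   0.2139] [-3.1399e+00 -2.3000e-03 -2.2460e+00] t 2.975 rot deg 1.69
[[91.8, 1.1, -0.3, -1.1, -0.002, -0.002, -0.029]]
```

View pics/w1.png

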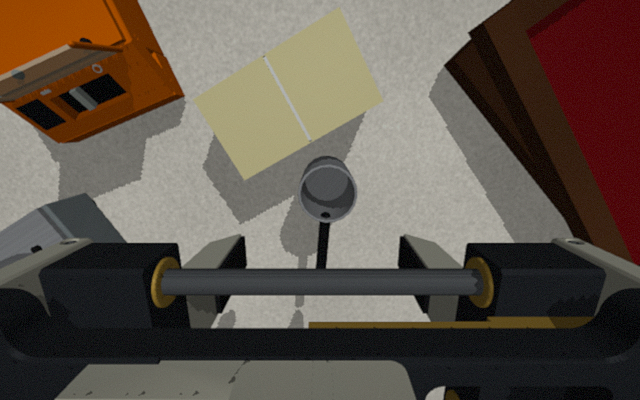

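The wrist view shows the small pan with its rim centre at about (328,192), and its handle running straight back between the fingers to about (322,268). It's beside the cream pack_a.

```bash
python3 - <<'E'
from h import *
import cv2
T=np.load("w1.npz")["T"][:3]; c=(286.462,321.898,204.142,T)
for p,z in [((328.5,192),.085),((322,265),.076),((324.5,227),.074)]: print(atz(c,*p,z).round(4))
im=cv2.imread("pics/w1.png"); cv2.imwrite("pics/w1c.png",cv2.resize(im[140:280,260:400],None,fx=4,fy=4,interpolation=cv2.INTER_CUBIC))
E
```

```text
[ 0.5123 -0.3555  0.085 ]
[ 0.448  -0.2956  0.076 ]
[ 0.4817 -0.3261  0.074 ]
```

View pics/w1c.png

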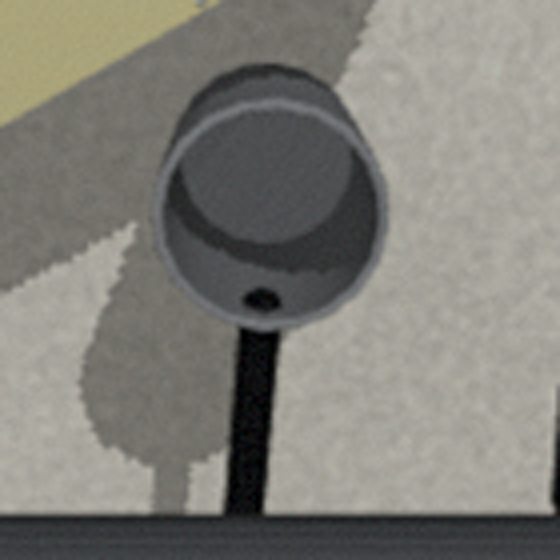

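```bash
python3 plan.py .512 -.352 .115 180 0 -127 3 91.8
```

```text
from [ 0.5125 -0.347   0.2139] [-3.1399e+00 -2.3000e-03 -2.2460e+00] t 2.975 rot deg 1.69
[[91.8, 1.3, -0.9, 33.0, -0.001, -0.001, -0.01], [91.8, 1.4, -0.9, 33.0, -0.001, -0.001, -0.01], [91.8, 1.4, -0.9, 33.0, -0.001, -0.001, -0.01]]
```

Emit:
move_arm --pt "91.8 1.3 -1 33 -0.001 -0.001 -0.01" --pt "91.8 1.4 -1 33 -0.001 -0.001 -0.01" --pt "91.8 1.4 -1 33 -0.001 -0.001 -0.01" --pt "91.8 0 0 0 0 0 0"

```text
time: 3.48
tool_pos: [0.5084, -0.3556, 0.114]
tool_rot: [3.141, -0.001, -2.215]
contact_force: [0.0, -0.9, 1.0]
opening: 0.0922
```

```bash
python3 - <<'E'
from cell import robot
import cv2
from h import *
c=robot.read_camera("wrist"); cv2.imwrite("pics/w2.png",c["img"][:,:,::-1]); np.savez("w2.npz",T=c["T"])
for p in [(.512,-.352,.085),(.427,-.272,.076),(.512,-.352,0)]: print(proj(cc(c),p))
E
python3 plan.py .512 -.352 .062 180 0 -127 0 91.8
```

```text
[312.53586047 230.86208606]
[298.75988271 356.61991925]
[315.12067784 199.03949638]
from [ 0.5094 -0.3564  0.1159] [-3.1381e+00 -1.3000e-03 -2.2156e+00] t 3.525 rot deg 0.22
[[91.8, -5.2, 0.8, 53.9, -0.003, -0.001, 0.001]]
```

View pics/w2.png

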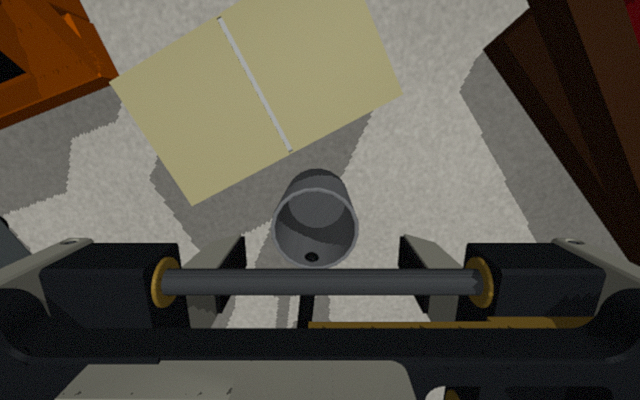

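```bash
python3 - <<'E'
from h import *
T=np.load("w2.npz")["T"][:3]; c=(286.462,321.898,204.142,T)
print(atz(c,315.5,228.5,.085).round(4))
E
python3 plan.py .5115 -.3535 .062 180 0 -127 0 91.8
```

```text
[ 0.5122 -0.3547  0.085 ]
from [ 0.5094 -0.3564  0.1159] [-3.1381e+00 -1.3000e-03 -2.2156e+00] t 3.525 rot deg 0.22
[[91.8, -3.7, 0.3, 53.9, -0.003, -0.001, 0.001]]
```

The pan is centred to within 2 mm. The rim is at (315,229) against a predicted (312,231). Now I go down and close gently.

Emit:
move_arm --pt "91.8 -2 0.2 27 0 0 0" --pt "91.8 -1.7 0.1 27 0 0 0" --pt "91.8 0 0 0 0 0 0"

```text
time: 3.9
tool_pos: [0.513, -0.3574, 0.0679]
tool_rot: [-3.127, -0.003, -2.217]
contact_force: [0.2, 0.7, 0.7]
opening: 0.0917
```

```bash
python3 plan.py .5115 -.3535 .062 180 0 -127 0 91.8
```

```text
from [ 0.513  -0.3574  0.0679] [-3.1273e+00 -2.6000e-03 -2.2172e+00] t 3.9 rot deg 0.83
[[91.8, -2.2, 3.6, 5.8, -0.014, -0.003, -0.001]]
```

Emit:
move_arm --pt "91.8 -2 3 5 -0.01 0 0" --pt "91.8 0 0 0 0 0 0" --pt "60 0 0 0 0 0 0" --pt "50 0 0 0 0 0 0" --pt "50 0 0 0 0 0 0" --pt "50 0 0 0 0 0 0" --newtons 25

```text
time: 4.65
tool_pos: [0.5139, -0.3561, 0.0686]
tool_rot: [-3.129, -0.003, -2.217]
contact_force: [0.5, 1.2, 0.2]
opening: 0.0618
```

```bash
python3 - <<'E'
from cell import robot
for i in range(1):
    s=robot.observe();print(s["time"],s["tool_pos"],s["tool_rot"],s["opening"],s["contact_force"])
E
```

```text
4.65 [ 0.51389598 -0.35610179  0.06863329] [-3.1289222  -0.00324734 -2.21743408] 0.0618317468868872 [0.49176441 1.18418231 0.17929716]
```

Emit:
move_arm --pt "80 0 0 0 0 0 0" --pt "80 0 0 0 0 0 0" --pt "80 -1 0 7 -0.01 0 0"

```text
time: 5.03
tool_pos: [0.5146, -0.3556, 0.0617]
tool_rot: [-3.139, -0.004, -2.217]
contact_force: [0.1, -0.2, -0.6]
opening: 0.0796
```

```bash
python3 - <<'E'
from cell import robot
for i in range(1):
    s=robot.observe();print(s["time"],s["tool_pos"],s["tool_rot"],s["opening"],s["contact_force"])
c=robot.read_camera("wrist");s=robot.observe();print(s["time"],s["tool_pos"],s["tool_rot"],s["opening"],s["contact_force"])
import cv2; cv2.imwrite("pics/w3.png",c["img"][:,:,::-1])
E
```

```text
5.025 [ 0.51459061 -0.35561026  0.06172181] [-3.13866789 -0.00355343 -2.21747686] 0.07960939850202568 [ 0.1325892  -0.24018195 -0.6224335 ]
5.075 [ 0.51417849 -0.35503145  0.06021857] [-3.14137941 -0.00331083 -2.21742515] 0.07947944472991433 [-0.83854717  0.65506878 -0.77843784]
```

View pics/w3.png

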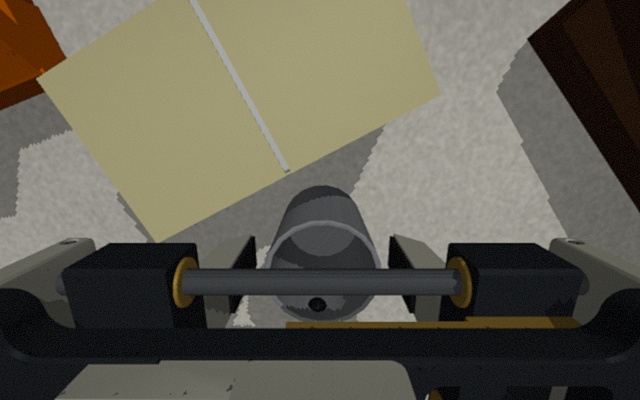

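Tips are now at z ≈ 0.061, with the pan centred between the pads (rim at about (324,270)). I'll close, then lift.

Emit:
move_arm --pt "50 0 0 0 0 0 0" --pt "50 0 0 0 0 0 0" --pt "50 0 0 0 0 0 0" --pt "50 0 0 0 0 0 0" --pt "50 0 0 -10 0 0 0" --pt "50 0 0 -25 0 0 0" --newtons 30

```text
time: 5.82
tool_pos: [0.5128, -0.3537, 0.0934]
tool_rot: [3.135, -0.003, -2.217]
contact_force: [0.7, 0.8, -1.3]
opening: 0.0616
```

```bash
python3 plan.py .56 -.25 .25 180 0 -80 0 50; python3 - <<'E'
from cell import robot
s=robot.observe();print(s["contact_force"],s["torque"],s["opening"],s["tool_pos"])
E
```

```text
from [ 0.5128 -0.3537  0.0934] [ 3.1351e+00 -2.8000e-03 -2.2174e+00] t 5.825 rot deg 47.05
[[50.0, -22.1, 5.2, -31.3, 0.001, 0.0, -0.164], [50.0, -22.7, 1.4, -31.4, 0.001, 0.0, -0.164], [50.0, -22.6, -2.3, -31.4, 0.001, 0.0, -0.164], [50.0, -21.9, -6.1, -31.3, 0.001, 0.0, -0.164], [50.0, -20.6, -9.6, -31.3, 0.001, 0.0, -0.164]]
[ 0.65447606  0.81963854 -1.3241887 ] [ 0.03451853 -0.00818647  0.01284348] 0.06161194660170192 [ 0.51279346 -0.35368118  0.09341962]
```

Emit:
move_arm --pt "50 0 0 -35 0 0 0" --pt "50 -22 5 -35 0 0 -0.15" --pt "50 -22 2 -35 0 0 -0.15" --pt "50 -22 -2 -35 0 0 -0.15" --pt "50 -22 -6 -30 0 0 -0.15" --pt "50 -21 -10 0 0 0 -0.15" --pt "50 -20 -13 0 0 0 -0.15"

```text
time: 6.7
tool_pos: [0.5729, -0.2281, 0.2761]
tool_rot: [3.141, -0.002, -1.292]
contact_force: [-0.3, 0.4, -1.0]
opening: 0.0616
```

```bash
python3 - <<'E'
from cell import robot
import cv2,numpy as np
for n in ["top","wrist"]:
    c=robot.read_camera(n); cv2.imwrite(f"pics/{n}4.png",c["img"][:,:,::-1]); np.savez(n+"4.npz",T=c["T"])
E
python3 plan.py .627 -.013 .25 180 0 -30 0 50
```

```text
from [ 0.5736 -0.2266  0.2762] [-3.1413e+00 -1.7000e-03 -1.2921e+00] t 6.8 rot deg 44.03
[[50.0, -38.1, -22.0, 5.2, 0.0, -0.0, -0.154], [50.0, -34.3, -27.6, 5.2, 0.0, -0.0, -0.154], [50.0, -29.7, -32.5, 5.2, 0.0, -0.0, -0.154], [50.0, -24.4, -36.7, 5.2, 0.0, -0.0, -0.154], [50.0, -18.5, -40.0, 5.2, 0.0, -0.0, -0.154]]
```

View pics/wrist4.png

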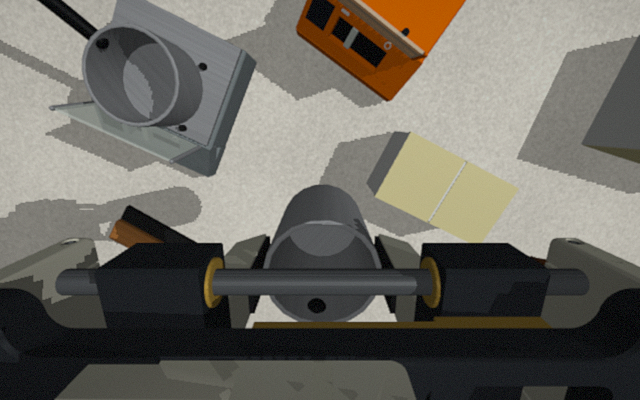

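View pics/top4.png

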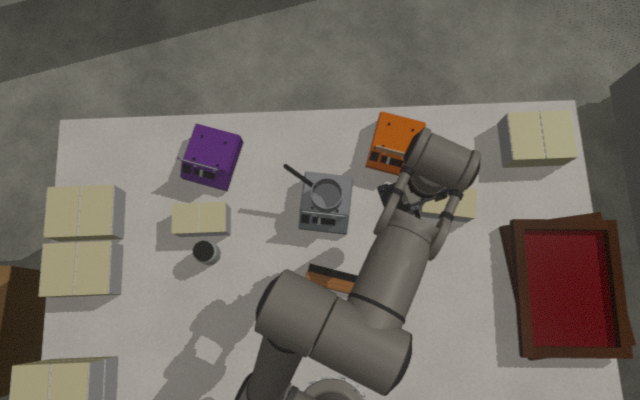

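The wrist view shows the small pan held upright, with its handle hole at (316,305). The wide pan's rim is at about (142,75), still in place on the grey scale.

```bash
python3 - <<'E'
from h import *
T=np.load("wrist4.npz")["T"][:3]; c=(286.462,321.898,204.142,T)
print(atz(c,142,75,.132).round(4), atz(c,323,270,.276+.024).round(4))
E
```

```text
[ 0.6366 -0.025   0.132 ] [ 0.5732 -0.2262  0.3   ]
```

Emit:
move_arm --pt "50 -38 -22 0 0 0 -0.154" --pt "50 -34 -28 0 0 0 -0.154" --pt "50 -30 -32 0 0 0 -0.154" --pt "50 -24 -37 0 0 0 -0.154" --pt "50 -10 -22 0 0 0 -0.154"

```text
time: 7.42
tool_pos: [0.6217, -0.0323, 0.2767]
tool_rot: [3.138, -0.002, -0.516]
contact_force: [0.1, -0.0, -2.2]
opening: 0.0619
```

```bash
python3 - <<'E'
from cell import robot
import cv2,numpy as np
for n in ["wrist","scene"]:
    c=robot.read_camera(n); cv2.imwrite(f"pics/{n}5.png",c["img"][:,:,::-1]); np.savez(n+"5.npz",T=c["T"])
im=cv2.imread("pics/scene5.png"); cv2.imwrite("pics/scene5c.png",cv2.resize(im[100:260,220:400],None,fx=3.5,fy=3.5,interpolation=cv2.INTER_CUBIC))
E
python3 plan.py .628 -.013 .23 180 0 -30 0 50
```

```text
from [ 0.6218 -0.0317  0.2765] [ 3.1386e+00 -1.6000e-03 -5.1690e-01] t 7.525 rot deg 0.43
[[50.0, -3.9, -19.5, 46.5, 0.003, -0.002, 0.007]]
```

View pics/wrist5.png

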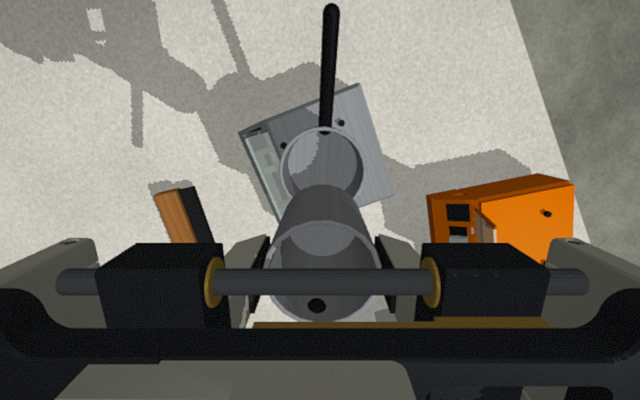

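View pics/scene5c.png

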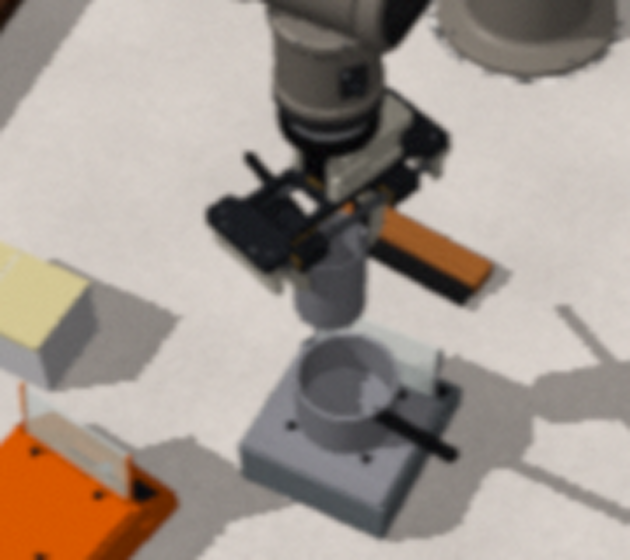

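```bash
python3 - <<'E'
from h import *
T=np.load("wrist5.npz")["T"][:3]; c=(286.462,321.898,204.142,T)
print(atz(c,321.5,167,.132).round(4))
for a in [(.629,-.0132,.132),(.67,-.0132,.132)]: print(proj(c,a))
E
python3 plan.py .628 -.015 .23 180 0 -30 0 50
```

```text
[ 0.6337 -0.0082  0.132 ]
[319.97560533 173.20280863]
[354.13609988 153.97595208]
from [ 0.6218 -0.0317  0.2765] [ 3.1386e+00 -1.6000e-03 -5.1690e-01] t 7.525 rot deg 0.43
[[50.0, -2.9, -17.8, 46.5, 0.003, -0.002, 0.007]]
```

```bash
python3 plan.py .632 -.0105 .215 180 0 -30 2 50
```

```text
from [ 0.6218 -0.0317  0.2765] [ 3.1386e+00 -1.6000e-03 -5.1690e-01] t 7.525 rot deg 0.43
[[50.0, -0.8, -11.8, 30.7, 0.001, -0.001, 0.003], [50.0, -0.9, -11.8, 30.8, 0.001, -0.001, 0.003]]
```

Emit:
move_arm --pt "50 -1 -12 15 0 0 0" --pt "50 -1 -12 30 0 0 0.005" --pt "50 0 0 15 0 0 0"

```text
time: 7.9
tool_pos: [0.6323, -0.0121, 0.2144]
tool_rot: [3.138, -0.003, -0.533]
contact_force: [0.4, -0.1, -1.6]
opening: 0.0617
```

```bash
python3 - <<'E'
from cell import robot
import cv2,numpy as np
for n in ["wrist","scene","top"]:
    c=robot.read_camera(n); cv2.imwrite(f"pics/{n}6.png",c["img"][:,:,::-1]); np.savez(n+"6.npz",T=c["T"])
im=cv2.imread("pics/scene6.png"); a=cv2.resize(im[150:250,260:380],None,fx=5,fy=5,interpolation=cv2.INTER_CUBIC)
cv2.imwrite("pics/scene6c.png",a)
E
python3 plan.py .632 -.0105 .215 180 0 -30 2 50
```

```text
from [ 0.6327 -0.0129  0.2162] [ 3.1386 -0.0049 -0.5329] t 8.05 rot deg 0.63
[[50.0, -0.9, -0.8, 0.6, 0.002, -0.002, -0.005], [50.0, -0.9, -0.9, 0.6, 0.002, -0.002, -0.005]]
```

View pics/wrist6.png

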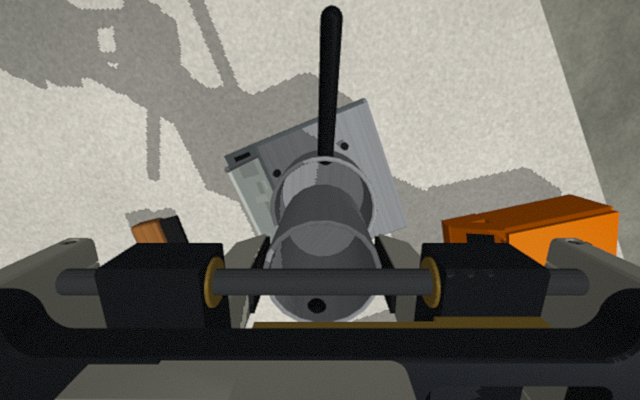

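View pics/scene6c.png

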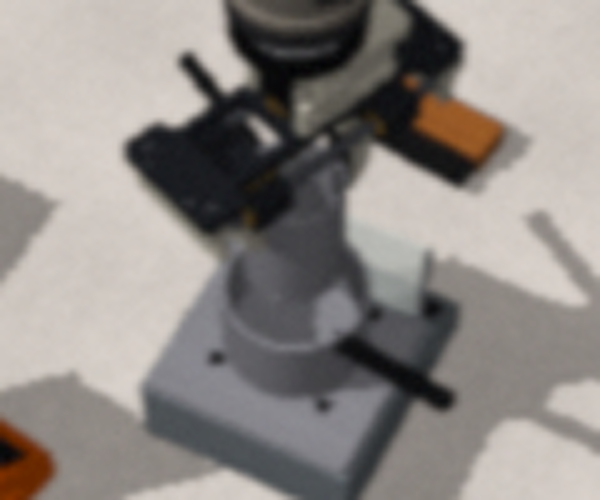

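```bash
python3 - <<'E'
from h import *
T=np.load("wrist6.npz")["T"][:3]; c=(286.462,321.898,204.142,T)
th=np.linspace(0,2*np.pi,73)
for ctr in [(.6325,-.0127),(.629,-.0132),(.636,-.008)]:
    q=np.array([proj(c,(ctr[0]+.047*np.cos(t),ctr[1]+.047*np.sin(t),.132)) for t in th]); print(ctr,q.min(0).round(1),q.max(0).round(1))
E
```

```text
(0.6325, -0.0127) [269.5 154.8] [377.2 257.9]
(0.629, -0.0132) [266.5 157.5] [373.9 260.1]
(0.636, -0.008) [269.9 147.7] [378.3 252.1]
```

```bash
python3 - <<'E'
import cv2
im=cv2.imread("pics/wrist6.png"); cv2.imwrite("pics/wrist6c.png",cv2.resize(im[130:280,240:410],None,fx=4,fy=4,interpolation=cv2.INTER_CUBIC))
E
```

```text
(no output)
```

View pics/wrist6c.png

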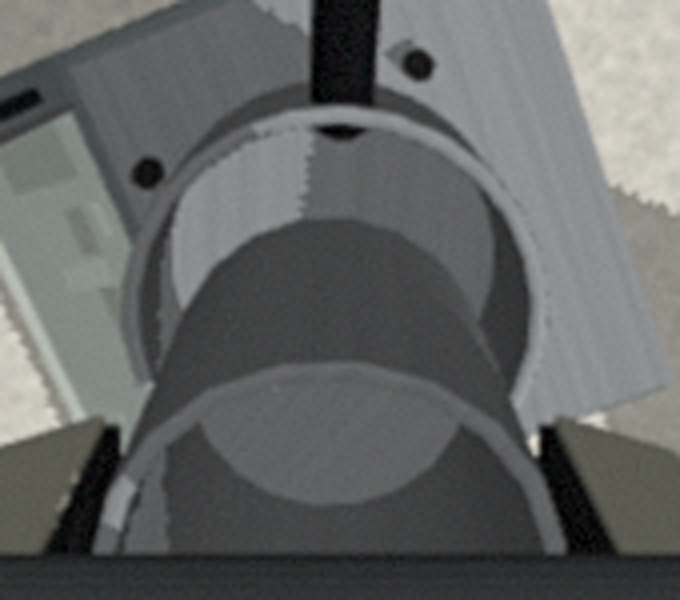

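The wide pan's rim spans u 270–375 with its top at v 156. That matches the rim centred within about 2 mm of the held pan's axis, so I lower now.

Emit:
move_arm --pt "50 0 0 15 0.002 -0.002 0" --pt "50 0 0 17 0 0 0" --pt "50 0 0 17 0 0 0" --pt "50 0 0 12 0 0 0" --pt "50 0 0 5 0 0 0"

```text
time: 8.68
tool_pos: [0.6344, -0.0156, 0.1501]
tool_rot: [-3.14, -0.009, -0.537]
contact_force: [-0.4, -0.1, -0.9]
opening: 0.0614
```

```bash
python3 plan.py .6315 -.013 .145 180 0 -30 1 50; python3 - <<'E'
from cell import robot
s=robot.observe();print(s["contact_force"],s["torque"])
E
```

```text
from [ 0.6344 -0.0156  0.1501] [-3.14   -0.009  -0.5371] t 8.675 rot deg 0.93
[[50.0, -3.9, -0.8, 5.0, -0.002, -0.009, -0.013]]
[-0.37924259 -0.0518143  -0.94232187] [-0.04494119  0.00726778  0.01401407]
```

Emit:
move_arm --pt "50 -2 0 4 0 -0.009 -0.005" --pt "50 -1 0 3 0 0 0"

```text
time: 8.93
tool_pos: [0.6321, -0.0143, 0.1432]
tool_rot: [-3.14, -0.0, -0.532]
contact_force: [-0.2, -0.9, -2.1]
opening: 0.0619
```

```bash
python3 - <<'E'
from cell import robot
s=robot.observe();print(s["contact_force"],s["torque"],s["tool_rot"])
import cv2,numpy as np
c=robot.read_camera("wrist"); cv2.imwrite("pics/wrist7.png",c["img"][:,:,::-1])
s=robot.observe();print(s["contact_force"],s["tool_pos"],s["tool_rot"])
E
```

```text
[-0.16648515 -0.87732035 -2.11695511] [-0.00602474 -0.11016066 -0.00451722] [-3.13957292e+00 -4.83015950e-04 -5.32078978e-01]
[-0.02757768 -0.60350835 -1.21941537] [ 0.63189247 -0.01414325  0.14289069] [-3.13981337e+00 -6.27375179e-05 -5.31968605e-01]
```

View pics/wrist7.png

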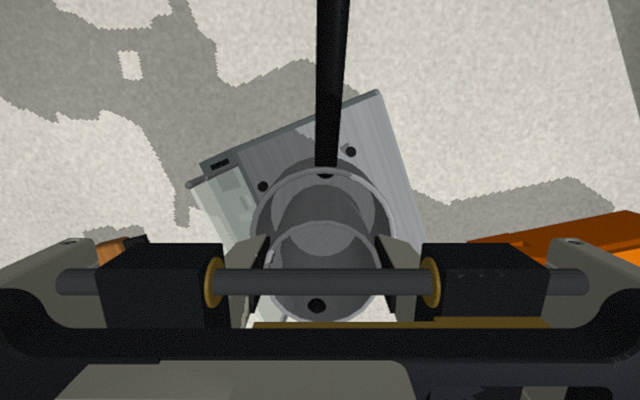

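The small pan is inside the wide one, centred, and the force shows it still hanging. I go on in small steps.

Emit:
move_arm --pt "50 0 0 2.5 0 0 0" --pt "50 0 0 1.5 0 0 0"

```text
time: 9.22
tool_pos: [0.6322, -0.0141, 0.1393]
tool_rot: [-3.139, -0.001, -0.532]
contact_force: [-1.0, -0.5, -1.9]
opening: 0.0618
```

Emit:
move_arm --pt "50 0 0 1.5 0 0 0"

```text
time: 9.35
tool_pos: [0.6323, -0.0141, 0.1379]
tool_rot: [-3.139, -0.002, -0.532]
contact_force: [-0.2, -0.3, -1.4]
opening: 0.062
```

Emit:
move_arm --pt "50 0 0 1.5 0 0 0"

```text
time: 9.48
tool_pos: [0.6324, -0.0141, 0.1364]
tool_rot: [-3.139, -0.002, -0.532]
contact_force: [0.2, -0.0, 0.6]
opening: 0.0619
```

Emit:
move_arm --pt "50 0 0 1.5 0 0 0"

```text
time: 9.6
tool_pos: [0.6327, -0.0139, 0.1362]
tool_rot: [-3.138, -0.003, -0.532]
contact_force: [-2.7, -0.6, 11.8]
opening: 0.0621
```

Contact at 11.8 N with z = 0.136, as expected for sitting on the bottom. I ease off slightly and open a little.

Emit:
move_arm --pt "50 0 0 -0.8 0 0 0" --pt "66 0 0 0 0 0 0" --pt "74 0 0 0 0 0 0" --pt "74 0 0 0 0 0 0"

```text
time: 10.1
tool_pos: [0.6331, -0.014, 0.1375]
tool_rot: [-3.138, -0.004, -0.532]
contact_force: [-0.9, -0.1, 0.5]
opening: 0.0734
```

```bash
python3 - <<'E'
from cell import robot
import cv2,numpy as np
s=robot.observe();print(s["contact_force"],s["tool_pos"])
c=robot.read_camera("wrist"); cv2.imwrite("pics/wrist8.png",c["img"][:,:,::-1])
E
```

```text
[-0.94877355 -0.0635025   0.48206116] [ 0.63312892 -0.01403692  0.13753091]
```

View pics/wrist8.png

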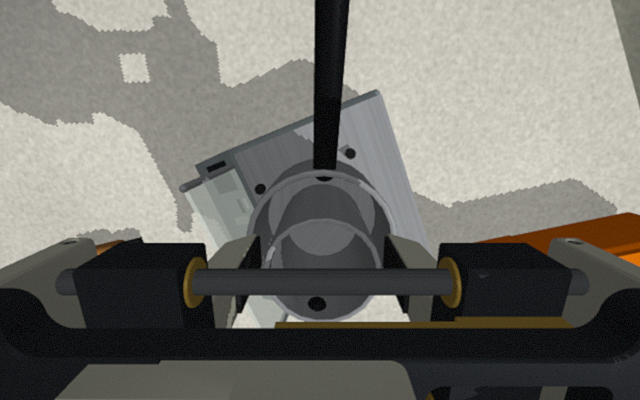

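The pan is free of the pads on both sides (gaps near (255,270) and (390,270)) and the force is about zero. I rise straight up and take overview pictures.

Emit:
move_arm --pt "74 0 0 -8 0 0 0" --pt "74 0 0 -15 0 0 0" --pt "74 0 0 -40 0 0 0" --pt "74 0 0 -60 0 0 0" --pt "60 20 30 -30 0 0 0" --pt "30 30 50 0 0 0 0" --pt "0 30 50 0 0 0 0"

```text
time: 11.02
tool_pos: [0.6364, -0.1658, 0.3039]
tool_rot: [-3.136, -0.012, -0.523]
contact_force: [0.3, -0.2, 0.6]
opening: 0.0482
```

```bash
python3 - <<'E'
from cell import robot
import cv2,numpy as np
print(robot.observe()["tool_pos"])
for n in ["wrist","scene","top"]:
    c=robot.read_camera(n); cv2.imwrite(f"pics/{n}9.png",c["img"][:,:,::-1]); np.savez(n+"9.npz",T=c["T"])
im=cv2.imread("pics/scene9.png"); cv2.imwrite("pics/scene9c.png",cv2.resize(im[150:260,260:400],None,fx=5,fy=5,interpolation=cv2.INTER_CUBIC))
E
```

```text
[ 0.63640997 -0.16578815  0.30385196]
```

View pics/wrist9.png

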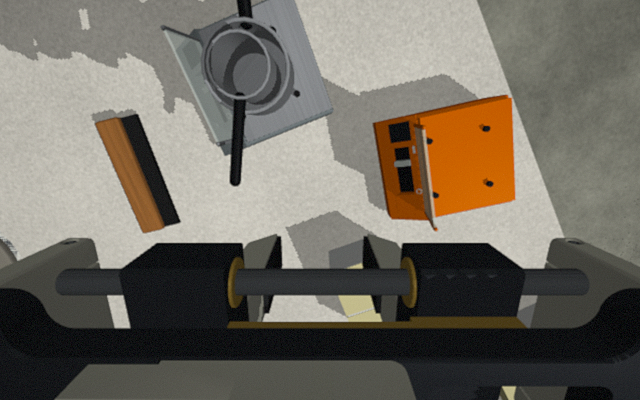

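View pics/scene9c.png

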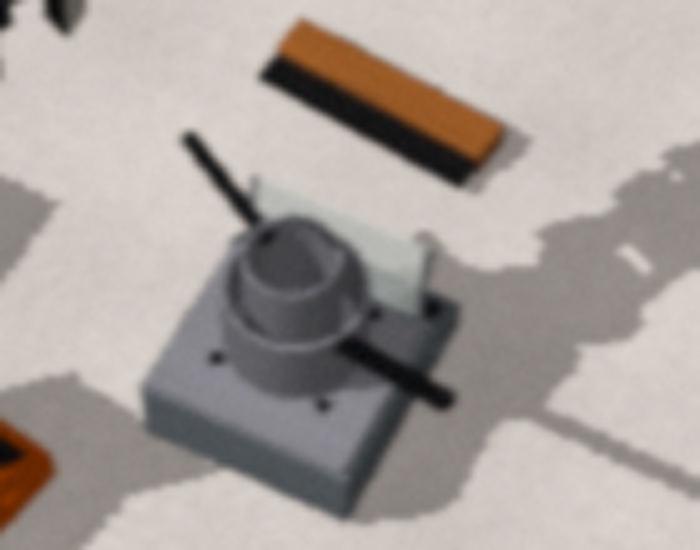

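View pics/top9.png

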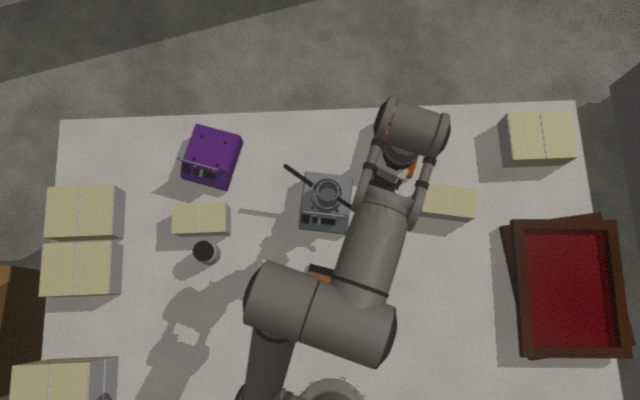

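The small pan stands upright inside the wide one with the handles about 180° apart. The small pan's handle tip is at wrist (236,182), and the wide pan's handle is opposite it at (245,10). The switch comes next: I plan to use one opened fingertip, with the other hanging outside the scale's right edge, and turn and lean the tool well in front of the scale.

```bash
cat > sw.py <<'E'
import sys,numpy as np
from scipy.spatial.transform import Rotation as R
from plan import plan
O=np.array([.6305,-.0132,0]); YAW=np.radians(-8.5)
def tgt(y,d,lean=38,dx=0):
    Rs=R.from_euler("z",YAW)
    p=O+Rs.apply(np.array([-.0729+.616*d+.788*dx,y,.0521-.788*d+.616*dx]))
    t=np.radians(lean); z=np.array([np.sin(t),0,-np.cos(t)]); x=np.array([0,1,0]); M=np.c_[x,np.cross(z,x),z]
    return p,(Rs*R.from_matrix(M)).as_euler("xyz")
if __name__=="__main__":
    y,d,n,op=[float(v) for v in sys.argv[1:5]]; lean=float(sys.argv[5]) if len(sys.argv)>5 else 38
    p,r=tgt(y/1000,d/1000,lean); print("target",p.round(4),np.degrees(r).round(1)); plan(p,r,int(n),op)
E
python3 plan.py .45 -.10 .30 180 0 81.5 0 91.8
```

```text
from [ 0.6359 -0.1677  0.3025] [-3.1363 -0.0108 -0.5293] t 11.175 rot deg 111.83
[[91.8, -16.2, 3.0, 0.0, 0.001, -0.001, -0.163], [91.8, -16.5, 0.3, 0.0, 0.001, -0.001, -0.163], [91.8, -16.3, -2.4, 0.1, 0.001, -0.001, -0.163], [91.8, -15.7, -5.0, 0.1, 0.001, -0.001, -0.163], [91.8, -14.7, -7.5, 0.1, 0.001, -0.001, -0.163], [91.8, -13.3, -9.8, 0.1, 0.001, -0.001, -0.163], [91.8, -11.5, -11.8, 0.1, 0.001, -0.001, -0.163], [91.8, -9.5, -13.5, 0.1, 0.001, -0.001, -0.163], [91.8, -7.2, -14.9, 0.2, 0.001, -0.001, -0.163], [91.8, -4.7, -15.8, 0.2, 0.001, -0.001, -0.163], [91.8, -2.0, -16.4, 0.2, 0.001, -0.001, -0.163], [91.8, 0.6, -16.5, 0.2, 0.001, -0.001, -0.163]]
```

Emit:
move_arm --pt "91.8 -16 3 0 0 0 -0.163" --pt "91.8 -17 0 0 0 0 -0.163" --pt "91.8 -16 -2 0 0 0 -0.163" --pt "91.8 -16 -5 0 0 0 -0.163" --pt "91.8 -15 -8 0 0 0 -0.163" --pt "91.8 -13 -10 0 0 0 -0.163" --pt "91.8 -12 -12 0 0 0 -0.163" --pt "91.8 -10 -14 0 0 0 -0.163" --pt "91.8 -7 -15 0 0 0 -0.163" --pt "91.8 -5 -16 0 0 0 -0.163" --pt "91.8 -2 -16 0 0 0 -0.163" --pt "91.8 0 -16 0 0 0 -0.163"

```text
time: 12.68
tool_pos: [0.4406, -0.0897, 0.309]
tool_rot: [3.119, -0.003, 1.506]
contact_force: [-0.2, 0.3, 0.1]
opening: 0.0915
```

```bash
python3 sw.py -75 -120 0 91.8; python3 -c "
from cell import robot; print(robot.observe()['qpos'].round(3))"
```

```text
target [ 0.4742 -0.0657  0.1467] [142.    0.   81.5]
from [ 0.4406 -0.0897  0.309 ] [ 3.1194e+00 -3.0000e-03  1.5063e+00] t 12.675 rot deg 37.04
[[91.8, 6.4, 7.1, 40.8, -0.16, -0.008, 0.02], [91.8, 6.8, 0.4, 41.3, -0.16, -0.008, 0.02], [91.8, 7.1, -6.4, 40.8, -0.16, -0.008, 0.02], [91.8, 7.2, -12.9, 39.2, -0.16, -0.008, 0.02]]
[-0.379  0.132  1.576  0.01   1.414 -1.886]
```

Emit:
move_arm --pt "91.8 6 7 30 -0.16 -0.008 0.02" --pt "91.8 7 0 35 -0.16 -0.008 0.02" --pt "91.8 7 -6 35 -0.16 -0.008 0.02" --pt "91.8 7 -13 35 -0.16 -0.008 0.02"

```text
time: 13.18
tool_pos: [0.4731, -0.0567, 0.1998]
tool_rot: [2.543, -0.024, 1.469]
contact_force: [1.3, 2.4, -0.2]
opening: 0.092
```

```bash
python3 - <<'E'
from cell import robot
import cv2,numpy as np
print(robot.observe()["qpos"].round(3))
c=robot.read_camera("wrist"); cv2.imwrite("pics/wrist10.png",c["img"][:,:,::-1]); np.savez("wrist10.npz",T=c["T"])
E
python3 sw.py -72 -50 0 91.8
```

```text
[-0.41   0.026  2.193  0.511  0.397 -2.292]
target [ 0.5173 -0.0691  0.0915] [142.    0.   81.5]
from [ 0.4704 -0.0548  0.1957] [ 2.5464 -0.0275  1.4689] t 13.225 rot deg 5.0
[[91.8, -4.1, -6.1, 37.7, -0.023, -0.017, 0.007], [91.8, -3.5, -7.0, 37.6, -0.023, -0.017, 0.007], [91.8, -3.0, -7.8, 37.5, -0.023, -0.017, 0.007]]
```

View pics/wrist10.png

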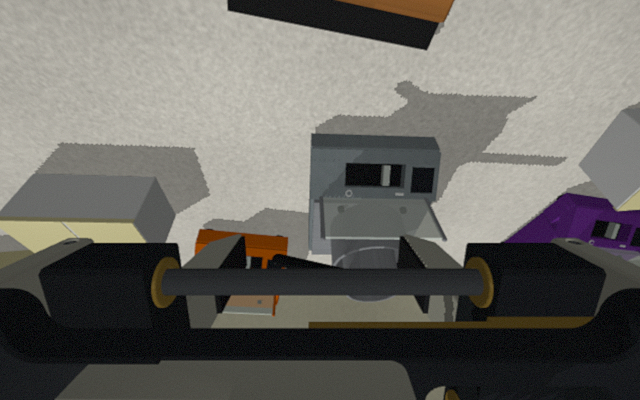

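The wrist view from the lower side shows the panel clearly. The dark slot runs from u 345 to 404 at v ~175, with the white rib at (386,175). The ring mark (OFF) is at (349,194), the bar mark (ON) at (399,194), and the guard is behind.

```bash
python3 - <<'E'
import cv2
from h import *
from sw import O,YAW
from scipy.spatial.transform import Rotation as R
im=cv2.imread("pics/wrist10.png"); cv2.imwrite("pics/wrist10c.png",cv2.resize(im[120:230,300:460],None,fx=5,fy=5,interpolation=cv2.INTER_CUBIC))
T=np.load("wrist10.npz")["T"][:3]; c=(286.462,321.898,204.142,T)
def P(p): return proj(c,O+R.from_euler("z",YAW).apply(np.array(p)/1000)).round(1)
for n,p in dict(FL=(-96,75,34),FR=(-96,-75,34),sLlow=(-72.9-.788*14,35,52.1-.616*14),sRlow=(-72.9-.788*14,-35,52.1-.616*14),sLup=(-72.9+11,35,52.1+8.6),sRup=(-72.9+11,-35,52.1+8.6),gL=(-63,62,132),gR=(-63,-62,132)).items(): q=P(p); print(n,q,((q-[300,120])*5).round())
E
```

```text
FL [440.7 149.8] [704. 149.]
FR [309.1 147.1] [ 46. 135.]
sLlow [405.1 162.8] [526. 214.]
sRlow [344.3 161.6] [222. 208.]
sLup [403.1 187. ] [516. 335.]
sRup [343.3 186.1] [217. 330.]
gL [444.3 238.2] [722. 591.]
gR [321.4 237.6] [107. 588.]
```

View pics/wrist10c.png

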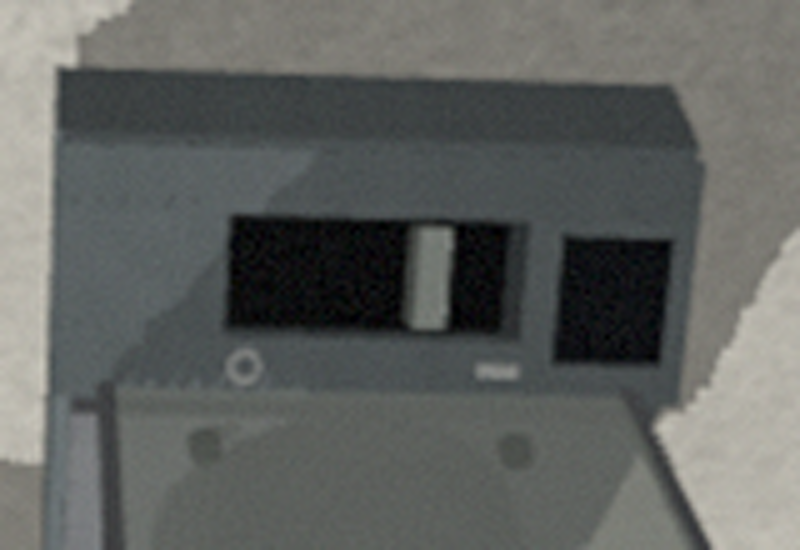

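```bash
sed -i 's/O=np.array.*; YAW/O=np.array([.6315,-.0122,0]); YAW/' sw.py; python3 sw.py -72 -45 0 91.8
```

```text
target [ 0.5213 -0.0685  0.0876] [142.    0.   81.5]
from [ 0.4704 -0.0548  0.1957] [ 2.5464 -0.0275  1.4689] t 13.225 rot deg 5.0
[[91.8, -3.8, -5.8, 39.5, -0.023, -0.017, 0.007], [91.8, -3.2, -6.7, 39.4, -0.023, -0.017, 0.007], [91.8, -2.6, -7.5, 39.3, -0.023, -0.017, 0.007]]
```

Emit:
move_arm --pt "91.8 -4 -6 30 -0.023 -0.017 0.007" --pt "91.8 -3 -6 35 -0.023 -0.017 0.007" --pt "91.8 -3 -6 35 -0.023 -0.017 0.007"

```text
time: 13.6
tool_pos: [0.505, -0.0845, 0.1424]
tool_rot: [2.501, -0.054, 1.471]
contact_force: [0.5, -0.3, 0.8]
opening: 0.0915
```

```bash
python3 - <<'E'
from cell import robot
import cv2,numpy as np
print(robot.observe()["qpos"].round(3))
c=robot.read_camera("wrist"); cv2.imwrite("pics/wrist11.png",c["img"][:,:,::-1]); np.savez("wrist11.npz",T=c["T"])
E
python3 sw.py -72 -20 0 91.8
```

```text
[-0.484  0.212  2.231  1.202  0.287 -3.043]
target [ 0.5366 -0.0708  0.0679] [142.    0.   81.5]
from [ 0.5053 -0.0856  0.1407] [ 2.5015 -0.0529  1.4708] t 13.65 rot deg 4.34
[[91.8, 7.0, -10.1, 38.4, -0.012, -0.036, 0.003], [91.8, 8.3, -10.6, 38.0, -0.012, -0.036, 0.003]]
```

View pics/wrist11.png

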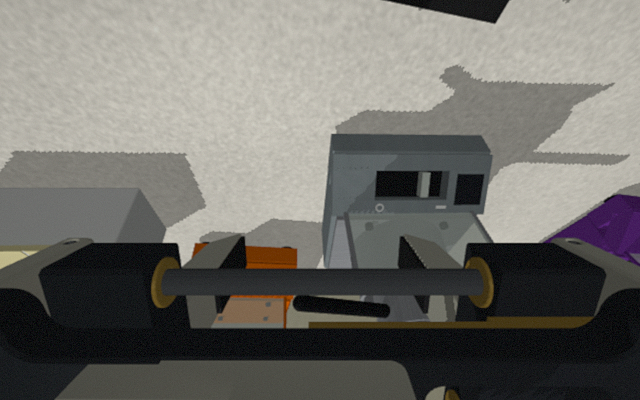

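The wrist is near its range limit: q5 is 0.287 against a minimum of 0.28, and q6 is also close. I'll fit a simple arm model to the logged joints and poses and choose a smaller lean that still clears the guard.

```bash
cat > kin.py <<'E'
import numpy as np
from scipy.optimize import least_squares
from scipy.spatial.transform import Rotation as R
from cell import robot
s=robot.observe()
D=[([-1.48702552,.342734311,1.52503378,0,1.27540514,-.145967],[.1196,-.5112,.2267]),
([-.379,.132,1.576,.01,1.414,-1.886],[.4406,-.0897,.309]),
([-.41,.026,2.193,.511,.397,-2.292],[.4731,-.0567,.1998]),
([-.484,.212,2.231,1.202,.287,-3.043],[.505,-.0845,.1424]),
(list(s["qpos"]),list(s["tool_pos"]))]
def fk(q,p):
    h,a0,l1,l2,off,L,y0=p
    Ry=lambda a:R.from_euler("y",a); Rz=lambda a:R.from_euler("z",a)
    R1=Rz(q[0]); R2=R1*Ry(q[1]); R3=R2*Ry(q[2])   # z axis along link
    pos=np.array([0,0,h])+R1.apply([a0,0,0])+R2.apply([0,0,l1])+R3.apply([off,0,l2])
    R5=R3*Rz(SG[0]*q[3])*Ry(q[4]); R6=R5*Rz(SG[1]*q[5])
    return pos+R6.apply([0,0,L]), R6
SG=[1,1]
p0=[.3,0,.35,.35,0,.25,0]
if __name__=="__main__":
    for a in (1,-1):
        SG[0]=a
        f=lambda p:np.concatenate([(fk(q,p)[0]-np.array(x)) for q,x in D]+[.01*(np.array(p)-p0)])
        r=least_squares(f,p0); print(a,r.cost,r.x.round(4),(f(r.x)[:15]*1000).round(1))
    print(s["qpos"].round(3),s["tool_rot"])
    for sb in(1,-1):
        for sa in (1,-1):
            SG[:]=[sa,sb]; print(sa,sb,[ (fk(q,r.x)[1]).as_euler("xyz").round(2).tolist() for q,x in D])
E
python3 kin.py
```

```text
1 0.0063241476139431485 [ 0.4969 -0.2183  0.7326  0.5802  0.2057  0.6163  0.    ] [-76.   -8.5 -22.6 -32.5 -66.3  14.9   1.3 -22.4   6.4  -1.4   3.6   1.1
  -2.1   3.8   0.2]
-1 0.010266313673800523 [-0.6058  0.6536 -0.1718 -0.221  -0.4344 -0.5809  0.    ] [-76.7   0.5  66.5 -11.1 -75.2 -43.9 -38.3 -12.5 -18.1   4.5 -10.1  -2.9
   6.3 -11.2  -1.5]
[-0.486  0.217  2.231  1.215  0.286 -3.059] [ 2.50151583 -0.05292081  1.47083665]
1 1 [[3.14, -0.0, 1.8], [-3.12, 0.0, -1.64], [-2.54, 0.02, -1.67], [-2.5, 0.05, -1.67], [-2.5, 0.05, -1.67]]
-1 1 [[3.14, -0.0, 1.8], [-3.13, -0.02, -1.63], [-3.08, -0.6, -0.86], [2.5, -0.06, 0.54], [2.5, -0.05, 0.57]]
1 -1 [[-3.14, -0.0, 1.51], [3.13, -0.02, 0.88], [3.08, -0.6, 0.04], [-2.5, -0.06, -1.51], [-2.5, -0.05, -1.54]]
-1 -1 [[-3.14, -0.0, 1.51], [3.12, 0.0, 0.88], [2.54, 0.02, 0.85], [2.5, 0.05, 0.7], [2.5, 0.05, 0.7]]
```

```bash
cat > kin2.py <<'E'
import numpy as np
from scipy.optimize import least_squares
from scipy.spatial.transform import Rotation as R
from kin import D
Ry=lambda a:R.from_euler("y",a); Rz=lambda a:R.from_euler("z",a)
def fk(q,p):
    h,l1,l2,L,y0,x3,x5=p
    R1=Rz(q[0]); R2=R1*Ry(q[1]); R3=R2*Ry(q[2])
    R4=R3*Rz(q[3]); R5=R4*Ry(q[4]); R6=R5*Rz(q[5]+np.pi)
    pos=np.array([0,0,h])+R1.apply([0,y0,0])+R2.apply([0,0,l1])+R3.apply([x3,0,l2])+R5.apply([x5,0,L])
    return pos,R6
def fit():
    p0=[.3,.35,.35,.25,.078,0,0]
    f=lambda p:np.concatenate([(fk(q,p)[0]-np.array(x)) for q,x in D]+[.003*(np.array(p)-p0)])
    r=least_squares(f,p0); return r.x,f(r.x)[:15]*1000
if __name__=="__main__":
    x,e=fit(); print(x.round(4),e.round(1))
    from sw import tgt
    lo=np.array([-2.53,-.77,.04,-1,.28,-3.11]);hi=-np.array([-2.53,-2.02,-2.7,-4.14,-2.66,-3.11])
    for flip in (0,1):
      for lean in (38,34,30,26):
        for (y,d) in ((-.072,-.045),(-.072,.008),(-.039,.008)):
          P,E=tgt(y,d,lean); Rg=R.from_euler("xyz",E)*Rz(np.pi*flip)
          g=lambda q:np.concatenate([(fk(q,x)[0]-P)*10,(fk(q,x)[1].inv()*Rg).as_rotvec()])
          best=None
          for q4 in(-.8,0,.8,2):
            r=least_squares(g,np.clip([-.3,.2,1.9,q4,.5,-1.5 if not flip else 1.3],lo,hi),bounds=(lo,hi))
            if best is None or r.cost<best.cost-1e-9: best=r
          print(flip,lean,y,d,best.x.round(2),"%.1e"%best.cost)
E
python3 kin2.py
```

```text
[2.205e-01 5.067e-01 3.798e-01 3.166e-01 7.650e-02 4.560e-02 3.000e-04] [ 0.1  0.1 -0.2  0.  -0.1  0.2 -0.1 -0.1  0.2  0.1  0.1  0.1 -0.  -0.
 -0.2]
0 38 -0.072 -0.045 [-0.44  0.36  2.19  1.3   0.28 -3.11] 1.2e-02
0 38 -0.072 0.008 [-0.43  0.49  2.1   1.31  0.28 -3.11] 2.0e-02
0 38 -0.039 0.008 [-0.37  0.49  2.11  1.36  0.28 -3.11] 2.4e-02
0 34 -0.072 -0.045 [-0.44  0.36  2.19  1.29  0.28 -3.11] 7.4e-03
0 34 -0.072 0.008 [-0.43  0.49  2.1   1.3   0.28 -3.11] 1.2e-02
0 34 -0.039 0.008 [-0.37  0.49  2.11  1.35  0.28 -3.11] 1.7e-02
0 30 -0.072 -0.045 [-0.36  0.35  2.1   0.5   0.28 -2.25] 3.4e-03
0 30 -0.072 0.008 [-0.36  0.48  2.02  0.6   0.28 -2.35] 8.0e-03
0 30 -0.039 0.008 [-0.25  0.49  2.    0.26  0.28 -1.92] 9.4e-03
0 26 -0.072 -0.045 [-0.33  0.36  2.09  0.3   0.28 -2.02] 1.9e-04
0 26 -0.072 0.008 [-0.32  0.49  2.    0.32  0.28 -2.04] 2.1e-03
0 26 -0.039 0.008 [-0.23  0.49  1.99  0.15  0.28 -1.8 ] 2.4e-03
1 38 -0.072 -0.045 [-0.37  0.38  2.31  2.55  0.28 -1.17] 7.2e-04
1 38 -0.072 0.008 [-0.34  0.51  2.23  2.71  0.28 -1.3 ] 2.0e-06
1 38 -0.039 0.008 [-0.25  0.52  2.23  2.92  0.28 -1.43] 4.5e-05
1 34 -0.072 -0.045 [-0.41  0.38  2.3   2.27  0.28 -0.93] 5.1e-03
1 34 -0.072 0.008 [-0.35  0.51  2.23  2.6   0.28 -1.21] 2.4e-03
1 34 -0.039 0.008 [-0.26  0.52  2.23  2.85  0.28 -1.37] 3.0e-03
1 30 -0.072 -0.045 [-0.36  0.35  2.1   0.5   0.28  0.9 ] 3.4e-03
1 30 -0.072 0.008 [-0.36  0.48  2.02  0.6   0.28  0.79] 8.0e-03
1 30 -0.039 0.008 [-0.25  0.49  2.    0.26  0.28  1.23] 9.4e-03
1 26 -0.072 -0.045 [-0.33  0.36  2.09  0.3   0.28  1.12] 1.9e-04
1 26 -0.072 0.008 [-0.32  0.49  2.    0.32  0.28  1.11] 2.1e-03
1 26 -0.039 0.008 [-0.23  0.49  1.99  0.15  0.28  1.35] 2.4e-03
```

The arm model fits to 0.2 mm. It shows the lean needs the flipped wrist (q4 near π, q5 on the other side). I'll plan a joint path there at a safe height and give it as tool increments.

```bash
cat > jp.py <<'E'
import numpy as np
from scipy.optimize import least_squares
from scipy.spatial.transform import Rotation as R
from kin2 import fk,Rz
from cell import robot
X=np.load("kin.npy")
lo=np.array([-2.53,-.77,.04,-1,.285,-3.1]);hi=-np.array([-2.53,-2.02,-2.7,-4.14,-2.66,-3.1])
def ik(P,Rg,q0):
    g=lambda q:np.concatenate([(fk(q,X)[0]-P)*10,(fk(q,X)[1].inv()*Rg).as_rotvec()])
    r=least_squares(g,np.clip(q0,lo,hi),bounds=(lo,hi)); return r.x,r.cost
def rows(qs,op):
    out=[]
    for a,b in zip(qs[:-1],qs[1:]):
        pa,Ra=fk(a,X);pb,Rb=fk(b,X)
        out.append([op]+[float(v) for v in (Ra.inv().apply(pb-pa)*1000).round(0)]+[float(v) for v in (Ra.inv()*Rb).as_rotvec().round(2)])
        for s in(-.065,.065): pass
    return out
def show(qs):
    for q in qs:
        p,Rr=fk(q,X); print(q.round(2),p.round(3),"tips",*[(p+Rr.apply([s,0,0])).round(3) for s in(-.065,.065)],"body",(p+Rr.apply([0,0,-.1])).round(3))
E
python3 - <<'E'
import numpy as np
from kin2 import fit
np.save("kin.npy",fit()[0])
from jp import *
from sw import tgt
for lean in (38,41,44):
  for y,d in ((-.072,-.06),(-.072,.008),(-.039,.008)):
    P,E=tgt(y,d,lean); q,c=ik(P,R.from_euler("xyz",E)*Rz(np.pi),[-.3,.4,2.2,2.8,.35,-1.3]); print(lean,y,d,q.round(3),"%.0e"%c)
q=robot.observe()["qpos"]; print(q.round(3))
E
```

```text
38 -0.072 -0.06 [-0.389  0.342  2.333  2.474  0.285 -1.107] 1e-03
38 -0.072 0.008 [-0.337  0.513  2.23   2.714  0.285 -1.307] 1e-05
38 -0.039 0.008 [-0.246  0.518  2.23   2.918  0.285 -1.432] 7e-05
41 -0.072 -0.06 [-0.371  0.343  2.338  2.595  0.285 -1.211] 6e-06
41 -0.072 0.008 [-0.342  0.531  2.266  2.796  0.382 -1.396] 1e-30
41 -0.039 0.008 [-0.247  0.533  2.259  2.962  0.369 -1.477] 4e-18
44 -0.072 -0.06 [-0.378  0.363  2.377  2.707  0.385 -1.331] 4e-29
44 -0.072 0.008 [-0.349  0.557  2.303  2.845  0.494 -1.453] 2e-20
44 -0.039 0.008 [-0.25   0.558  2.296  2.989  0.483 -1.508] 7e-21
[-0.486  0.217  2.231  1.215  0.286 -3.059]
```

```bash
python3 - <<'E'
from jp import *
from sw import tgt
q=robot.observe()["qpos"]
P,E=tgt(-.072,-.09,43); A,c=ik(P,R.from_euler("xyz",E)*Rz(np.pi),[-.3,.4,2.2,2.8,.35,-1.3]); print(A.round(3),c)
W=np.array([-.47,.08,2.22,1.6,.45,-2.6]); W2=np.array([-.42,.1,2.3,2.4,.5,-1.8])
def seg(a,b,n): return [a+(b-a)*i/n for i in range(n+1)]
qs=seg(q,W,6)+seg(W,W2,8)[1:]+seg(W2,A,6)[1:]
show(qs[::3]); 
for r in rows(qs,91.8): print(r)
E
```

```text
[-0.39   0.261  2.384  2.532  0.29  -1.16 ] 1.3214434694968774e-23
[-0.49  0.22  2.23  1.21  0.29 -3.06] [ 0.505 -0.086  0.14 ] tips [ 0.499 -0.15   0.137] [ 0.512 -0.021  0.144] body [ 0.445 -0.084  0.221]
[-0.48  0.15  2.23  1.41  0.37 -2.83] [ 0.529 -0.061  0.191] tips [ 0.508 -0.118  0.168] [ 0.549 -0.004  0.214] body [ 0.459 -0.065  0.262]
[-0.47  0.08  2.22  1.6   0.45 -2.6 ] [ 0.55  -0.039  0.252] tips [ 0.524 -0.081  0.21 ] [0.577 0.002 0.294] body [ 0.47  -0.047  0.311]
[-0.45  0.09  2.25  1.9   0.47 -2.3 ] [ 0.562 -0.037  0.267] tips [ 0.529 -0.044  0.211] [ 0.595 -0.029  0.322] body [ 0.476 -0.043  0.318]
[-0.43  0.1   2.28  2.2   0.49 -2.  ] [ 0.569 -0.046  0.279] tips [ 0.543 -0.017  0.227] [ 0.595 -0.075  0.331] body [ 0.479 -0.046  0.324]
[-0.42  0.13  2.31  2.42  0.46 -1.69] [ 0.561 -0.061  0.256] tips [ 0.547 -0.007  0.223] [ 0.575 -0.115  0.29 ] body [ 0.473 -0.055  0.303]
[-0.4   0.21  2.36  2.49  0.36 -1.37] [ 0.526 -0.066  0.174] tips [ 0.523 -0.002  0.162] [ 0.528 -0.129  0.186] body [ 0.449 -0.056  0.237]
[91.8, 10.0, 15.0, -8.0, -0.04, 0.03, 0.13]
[91.8, 12.0, 14.0, -8.0, -0.04, 0.03, 0.13]
[91.8, 14.0, 14.0, -8.0, -0.04, 0.04, 0.13]
[91.8, 16.0, 13.0, -8.0, -0.03, 0.04, 0.12]
[91.8, 18.0, 12.0, -8.0, -0.03, 0.04, 0.12]
[91.8, 20.0, 10.0, -8.0, -0.03, 0.05, 0.12]
[91.8, 6.0, 2.0, 1.0, -0.02, 0.03, 0.19]
[91.8, 6.0, 2.0, 0.0, -0.02, 0.03, 0.19]
[91.8, 5.0, 2.0, 0.0, -0.02, 0.03, 0.19]
[91.8, 5.0, 2.0, 0.0, -0.02, 0.03, 0.19]
[91.8, 5.0, 3.0, -0.0, -0.01, 0.03, 0.19]
[91.8, 5.0, 3.0, -0.0, -0.01, 0.03, 0.19]
[91.8, 5.0, 3.0, -1.0, -0.01, 0.03, 0.19]
[91.8, 6.0, 4.0, -1.0, -0.01, 0.03, 0.19]
[91.8, -17.0, 24.0, 4.0, -0.06, -0.03, 0.14]
[91.8, -15.0, 26.0, 4.0, -0.06, -0.02, 0.14]
[91.8, -12.0, 27.0, 4.0, -0.07, -0.02, 0.13]
[91.8, -9.0, 28.0, 5.0, -0.07, -0.01, 0.13]
[91.8, -6.0, 29.0, 5.0, -0.07, -0.0, 0.13]
[91.8, -2.0, 29.0, 5.0, -0.07, 0.01, 0.13]
```

Emit:
move_arm --pt "91.8 10 15 -8 -0.04 0.03 0.13" --pt "91.8 12 14 -8 -0.04 0.03 0.13" --pt "91.8 14 14 -8 -0.04 0.04 0.13" --pt "91.8 16 13 -8 -0.03 0.04 0.12" --pt "91.8 18 12 -8 -0.03 0.04 0.12" --pt "91.8 20 10 -8 -0.03 0.05 0.12"

```text
time: 14.4
tool_pos: [0.5555, -0.0302, 0.2655]
tool_rot: [2.465, -0.743, 1.002]
contact_force: [0.5, 0.2, 0.2]
opening: 0.0914
```

```bash
python3 - <<'E'
from jp import *
q=robot.observe()["qpos"]; print(q.round(3), fk(q,X)[0].round(3))
W2=np.array([-.42,.1,2.3,2.4,.5,-1.8])
def seg(a,b,n): return [a+(b-a)*i/n for i in range(n+1)]
for r in rows(seg(q,W2,9),91.8): print(r)
E
```

```text
[-0.467  0.067  2.203  1.563  0.479 -2.532] [ 0.555 -0.03   0.265]
[91.8, 5.0, 2.0, 1.0, -0.02, 0.02, 0.17]
[91.8, 4.0, 2.0, 1.0, -0.02, 0.02, 0.17]
[91.8, 4.0, 2.0, 1.0, -0.02, 0.02, 0.17]
[91.8, 3.0, 3.0, 0.0, -0.02, 0.02, 0.17]
[91.8, 3.0, 3.0, 0.0, -0.02, 0.02, 0.17]
[91.8, 3.0, 4.0, -0.0, -0.02, 0.03, 0.17]
[91.8, 3.0, 4.0, -0.0, -0.02, 0.03, 0.17]
[91.8, 4.0, 5.0, -1.0, -0.01, 0.03, 0.17]
[91.8, 4.0, 6.0, -1.0, -0.01, 0.03, 0.17]
```

Tracking the planned joints closely. On through the wrist flip.

Emit:
move_arm --pt "91.8 5 2 1 -0.02 0.02 0.17" --pt "91.8 4 2 1 -0.02 0.02 0.17" --pt "91.8 4 2 1 -0.02 0.02 0.17" --pt "91.8 3 3 0 -0.02 0.02 0.17" --pt "91.8 3 3 0 -0.02 0.02 0.17" --pt "91.8 3 4 0 -0.02 0.03 0.17" --pt "91.8 3 4 0 -0.02 0.03 0.17" --pt "91.8 4 5 -1 -0.01 0.03 0.17" --pt "91.8 4 6 -1 -0.01 0.03 0.17"

```text
time: 15.52
tool_pos: [0.5765, -0.0372, 0.3085]
tool_rot: [-2.048, -0.614, -1.318]
contact_force: [-0.3, -0.3, -0.1]
opening: 0.092
```

```bash
python3 - <<'E'
from jp import *
from sw import tgt
q=robot.observe()["qpos"]; print(q.round(3), fk(q,X)[0].round(3))
P,E=tgt(-.075,-.07,43); A,c=ik(P,R.from_euler("xyz",E)*Rz(np.pi),[-.3,.4,2.2,2.8,.35,-1.3]); print(A.round(3),c)
def seg(a,b,n): return [a+(b-a)*i/n for i in range(n+1)]
qs=seg(q,A,8);show(qs[::2])
for r in rows(qs,91.8): print(r)
E
```

```text
[-0.367  0.07   2.281  2.43   0.48  -1.717] [ 0.576 -0.037  0.308]
[-0.39   0.324  2.371  2.616  0.332 -1.248] 3.7883005875651173e-25
[-0.37  0.07  2.28  2.43  0.48 -1.72] [ 0.576 -0.037  0.308] tips [0.563 0.014 0.271] [ 0.589 -0.089  0.345] body [ 0.483 -0.034  0.345]
[-0.37  0.13  2.3   2.48  0.44 -1.6 ] [ 0.566 -0.049  0.255] tips [0.556 0.009 0.228] [ 0.577 -0.107  0.283] body [ 0.478 -0.043  0.302]
[-0.38  0.2   2.33  2.52  0.41 -1.48] [ 0.551 -0.059  0.204] tips [0.546 0.003 0.186] [ 0.557 -0.121  0.221] body [ 0.469 -0.051  0.26 ]
[-0.38  0.26  2.35  2.57  0.37 -1.36] [ 0.531 -0.066  0.154] tips [ 0.532 -0.001  0.146] [ 0.53  -0.13   0.162] body [ 0.456 -0.056  0.219]
[-0.39  0.32  2.37  2.62  0.33 -1.25] [ 0.506 -0.069  0.107] tips [ 0.515 -0.005  0.107] [ 0.496 -0.134  0.107] body [ 0.438 -0.059  0.18 ]
[91.8, -11.0, 24.0, 6.0, -0.05, -0.02, 0.09]
[91.8, -9.0, 25.0, 6.0, -0.05, -0.01, 0.09]
[91.8, -8.0, 25.0, 6.0, -0.05, -0.01, 0.09]
[91.8, -6.0, 26.0, 7.0, -0.05, -0.01, 0.09]
[91.8, -4.0, 26.0, 7.0, -0.06, -0.01, 0.09]
[91.8, -2.0, 26.0, 7.0, -0.06, -0.0, 0.09]
[91.8, -1.0, 26.0, 7.0, -0.06, 0.0, 0.09]
[91.8, 1.0, 26.0, 7.0, -0.06, 0.01, 0.09]
```

Emit:
move_arm --pt "91.8 -11 24 -4 -0.05 -0.02 0.09" --pt "91.8 -9 25 -4 -0.05 -0.01 0.09" --pt "91.8 -8 25 -4 -0.05 -0.01 0.09" --pt "91.8 -6 26 0 -0.05 -0.01 0.09" --pt "91.8 -4 26 5 -0.06 -0.01 0.09" --pt "91.8 -2 26 5 -0.06 0 0.09" --pt "91.8 -1 26 5 -0.06 0 0.09" --pt "91.8 1 20 5 -0.06 0.01 0.09"

```text
time: 16.52
tool_pos: [0.4859, -0.0508, 0.1474]
tool_rot: [-2.36, 0.031, -1.691]
contact_force: [0.1, 0.1, 0.2]
opening: 0.0922
```

```bash
cat > go.py <<'E'
import sys
from jp import *
from sw import tgt
y,d,lean,n=[float(v) for v in sys.argv[1:5]]; n=int(n)
s=robot.observe();q=s["qpos"]; print("q",q.round(3),"t",s["time"],"F",s["contact_force"].round(1))
P,E=tgt(y/1000,d/1000,lean); Rg=R.from_euler("xyz",E)*Rz(np.pi); A,c=ik(P,Rg,[-.35,.4,2.3,2.7,.38,-1.3]); print(A.round(3),c)
Rt=R.from_euler("xyz",s["tool_rot"]); p=s["tool_pos"]
print("pos err mm tool axes",(Rt.inv().apply(P-p)*1000).round(1),"rot",(Rt.inv()*Rg).as_rotvec().round(3))
from sw import O,YAW
l=R.from_euler("z",-YAW).apply(p-O)*1000-[-72.9,0,52.1]; print("now y",l[1].round(1),"depth",(.616*l[0]-.788*l[2]).round(1),"upslope",(.788*l[0]+.616*l[2]).round(1))
qs=[q+(A-q)*i/n for i in range(n+1)]
for r in rows(qs,91.8): print(r)
E
python3 go.py -75 -60 43 3;  python3 - <<'E'
from cell import robot
import cv2,numpy as np
c=robot.read_camera("wrist"); cv2.imwrite("pics/wrist12.png",c["img"][:,:,::-1]); np.savez("wrist12.npz",T=c["T"])
E
```

```text
q [-0.41   0.185  2.403  2.295  0.302 -0.935] t 16.525 F [0.1 0.1 0.2]
[-0.385  0.355  2.363  2.657  0.35  -1.286] 1.4620534569804933e-20
pos err mm tool axes [17.6 13.6 53.4] rot [-0.031  0.042 -0.002]
now y -59.7 depth -115.4 upslope 7.1
[91.8, 4.0, 3.0, 18.0, -0.01, 0.01, 0.0]
[91.8, 6.0, 4.0, 18.0, -0.01, 0.01, -0.0]
[91.8, 7.0, 6.0, 18.0, -0.01, 0.02, -0.0]
```

View pics/wrist12.png

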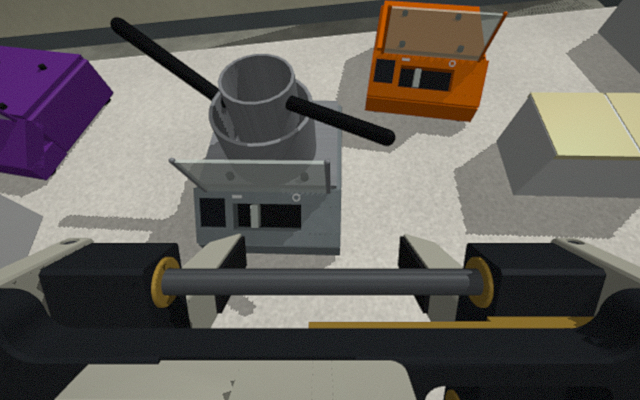

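From the front, the wrist view shows the small pan level inside the wide one, with the handles opposite at (150,45) and (390,137). The slot spans u 233–302 at v ~215, with the rib at (255,216). I'll check my slot estimate against it.

```bash
cat > chk.py <<'E'
import cv2,sys
from h import *
from sw import O,YAW
from scipy.spatial.transform import Rotation as R
n,x0,y0,w,h,k=sys.argv[1],*[int(v) for v in sys.argv[2:7]]
im=cv2.imread(f"pics/{n}.png"); im=cv2.resize(im[y0:y0+h,x0:x0+w],None,fx=k,fy=k,interpolation=cv2.INTER_CUBIC)
T=np.load(f"{n}.npz")["T"][:3]; c=(286.462,321.898,204.142,T)
def P(p): return (proj(c,O+R.from_euler("z",YAW).apply(np.array(p)/1000))-[x0,y0])*k+k/2
def sl(y,u,d=0): return P((-72.9+.788*u+.616*d,y,52.1+.616*u-.788*d))
pts=[sl(35,-14),sl(-35,-14),sl(-35,14),sl(35,14)]
for p in pts: print(p.round(0)); cv2.circle(im,tuple(int(v) for v in p),3,(0,0,255),1)
cv2.imwrite(f"pics/{n}c.png",im)
E
python3 chk.py wrist12 190 180 160 80 5
```

```text
[219. 257.]
[560. 262.]
[558. 125.]
[212. 122.]
```

View pics/wrist12c.png

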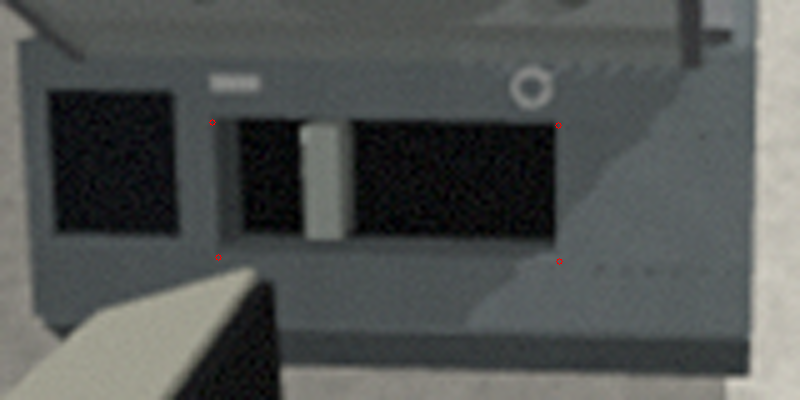

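The projected slot corners agree with the picture to about 1 mm. Now the approach.

Emit:
move_arm --pt "91.8 4 4 18 -0.01 0.01 0" --pt "91.8 5 5 18 -0.01 0.01 0" --pt "91.8 4 5 18 -0.01 0.02 0"

```text
time: 16.95
tool_pos: [0.519, -0.0633, 0.1047]
tool_rot: [-2.372, 0.006, -1.712]
contact_force: [-1.1, -0.4, 0.7]
opening: 0.0919
```

```bash
python3 go.py -70 -20 43 3
```

```text
q [-0.368  0.355  2.357  2.67   0.363 -1.287] t 16.95 F [-1.1 -0.4  0.7]
[-0.351  0.472  2.324  2.795  0.416 -1.401] 1.284412558237644e-23
pos err mm tool axes [ 3.2 12.4 39.3] rot [-0.019  0.01   0.001]
now y -67.2 depth -60.5 upslope 8.1
[91.8, 1.0, 3.0, 13.0, -0.01, 0.0, 0.0]
[91.8, 1.0, 4.0, 13.0, -0.01, 0.0, 0.0]
[91.8, 1.0, 5.0, 13.0, -0.01, 0.0, -0.0]
```

Emit:
move_arm --pt "91.8 1 4 13 -0.01 0 0" --pt "91.8 1 4 13 -0.01 0.005 0" --pt "91.8 1 4 12 0 0.005 0"

```text
time: 17.32
tool_pos: [0.5447, -0.0653, 0.0751]
tool_rot: [-2.371, 0.002, -1.708]
contact_force: [-0.7, 0.0, 0.2]
opening: 0.0917
```

```bash
python3 go.py -70 -4 43 2;  python3 - <<'E'
from cell import robot
import cv2,numpy as np
c=robot.read_camera("wrist"); cv2.imwrite("pics/wrist13.png",c["img"][:,:,::-1]); np.savez("wrist13.npz",T=c["T"])
c=robot.read_camera("scene"); cv2.imwrite("pics/scene13.png",cv2.resize(c["img"][140:260,250:400,::-1],None,fx=5,fy=5,interpolation=cv2.INTER_CUBIC))
E
python3 chk.py wrist13 150 170 160 110 5
```

```text
q [-0.345  0.467  2.315  2.779  0.424 -1.387] t 17.325 F [-0.7  0.   0.2]
[-0.345  0.516  2.305  2.823  0.44  -1.426] 3.4581255635423646e-27
pos err mm tool axes [ 4.7 12.  16. ] rot [-0.02   0.01   0.007]
now y -65.4 depth -21.3 upslope 10.2
[91.8, 2.0, 6.0, 8.0, -0.01, 0.0, 0.0]
[91.8, 2.0, 6.0, 8.0, -0.01, 0.01, 0.0]
[130. 501.]
[636. 507.]
[631. 310.]
[113. 305.]
```

View pics/wrist13.png

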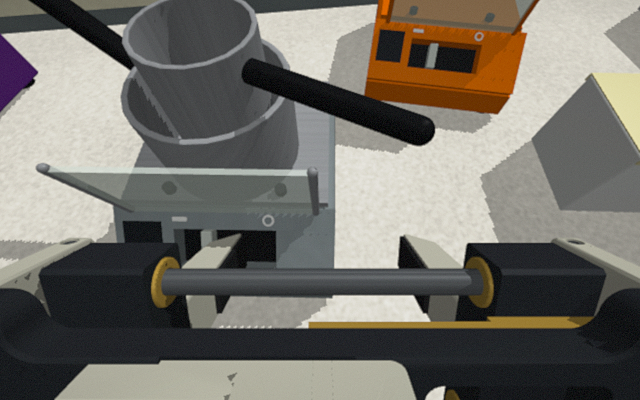

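View pics/wrist13c.png

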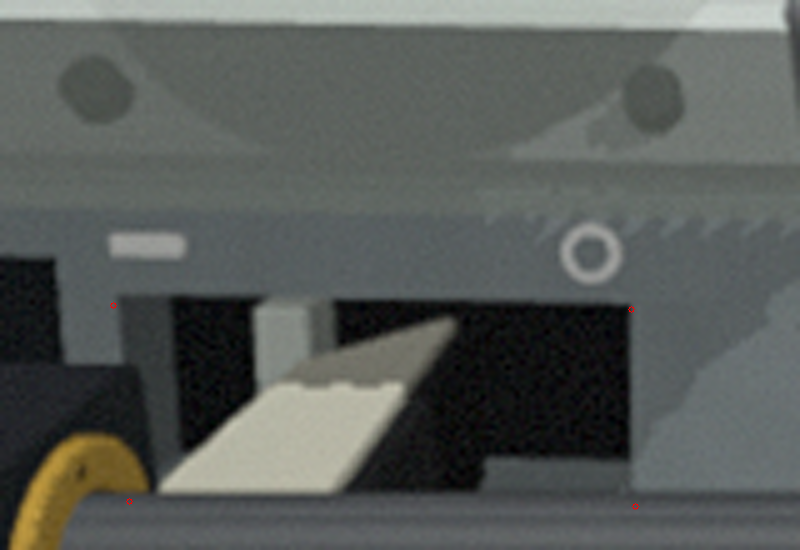

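View pics/scene13.png

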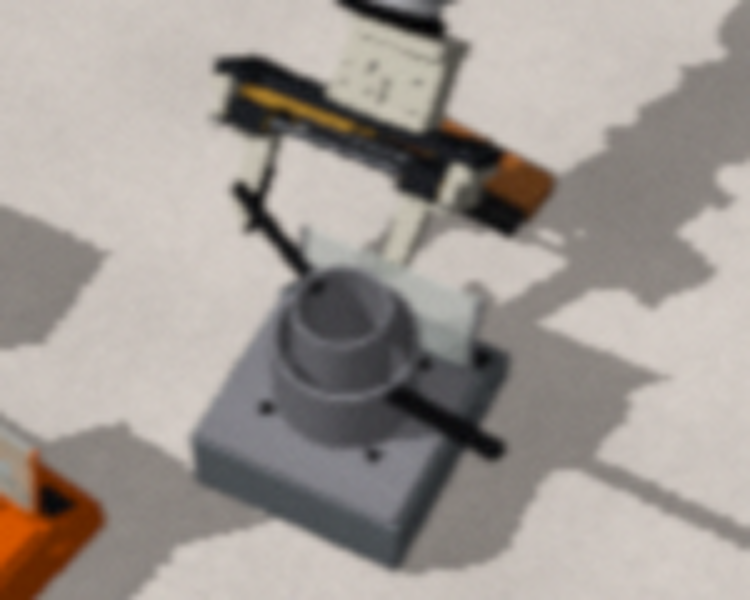

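```bash
python3 - <<'E'
from h import *
from cell import robot
from scipy.spatial.transform import Rotation as R
s=robot.observe(); Rt=R.from_euler("xyz",s["tool_rot"]); T=np.load("wrist13.npz")["T"][:3]; c=(286.462,321.898,204.142,T)
for x in(-46,-56,-65):
  for y in(-9.5,9.5):
    print(x,y,((proj(c,s["tool_pos"]+Rt.apply(np.array([x,y,0])/1000))-[150,170])*5).round(0))
E
```

```text
-46 -9.5 [467. 323.]
-46 9.5 [478. 467.]
-56 -9.5 [382. 323.]
-56 9.5 [396. 467.]
-65 -9.5 [307. 323.]
-65 9.5 [323. 467.]
```

```bash
python3 - <<'E'
from h import *
from cell import robot
from scipy.spatial.transform import Rotation as R
s=robot.observe(); Rt=R.from_euler("xyz",s["tool_rot"]); T=np.load("wrist13.npz")["T"][:3]; c=(286.462,321.898,204.142,T)
for x in(-46,-48,-52,-56,-60,-65):
  print(x,[ ((proj(c,s["tool_pos"]+Rt.apply(np.array([x,-9.5,z])/1000))-[150,170])*5).round(0).tolist() for z in (0,-5,-10,-15,-20)])
E
```

```text
-46 [[467.0, 323.0], [455.0, 339.0], [443.0, 356.0], [430.0, 375.0], [416.0, 394.0]]
-48 [[450.0, 323.0], [438.0, 339.0], [425.0, 356.0], [412.0, 375.0], [397.0, 394.0]]
-52 [[416.0, 323.0], [403.0, 339.0], [389.0, 356.0], [375.0, 375.0], [359.0, 394.0]]
-56 [[382.0, 323.0], [368.0, 339.0], [354.0, 356.0], [338.0, 375.0], [321.0, 394.0]]
-60 [[349.0, 323.0], [334.0, 339.0], [318.0, 356.0], [301.0, 375.0], [284.0, 394.0]]
-65 [[307.0, 323.0], [290.0, 339.0], [273.0, 356.0], [255.0, 375.0], [236.0, 394.0]]
```

The close view shows the fingertip's back is bevelled, from a point at the inner face to full thickness about 16 mm back. The flat inner (pad) face makes a better pusher, so I'll put the other finger in the slot and let its partner hang outside the scale's left edge.

```bash
python3 - <<'E'
from jp import *
from sw import tgt
for lean in (41,43,45):
  for y,d in ((0,-.05),(.048,-.05),(.048,.009),(.075,.009)):
    P,E=tgt(y,d,lean); q,c=ik(P,R.from_euler("xyz",E)*Rz(np.pi),[-.1,.45,2.3,3,.4,-1.5]); print(lean,y,d,q.round(3),"%.0e"%c)
E
python3 go.py 0 -50 43 5
```

```text
41 0 -0.05 [-0.134  0.386  2.312  3.174  0.285 -1.591] 9e-05
41 0.048 -0.05 [ 0.019  0.404  2.275  3.558  0.285 -1.847] 1e-04
41 0.048 0.009 [-1.000e-03  5.500e-01  2.204e+00  3.437e+00  3.360e-01 -1.740e+00] 8e-31
41 0.075 0.009 [ 0.07   0.558  2.177  3.599  0.328 -1.841] 3e-20
43 0 -0.05 [-0.133  0.395  2.328  3.174  0.331 -1.59 ] 8e-23
43 0.048 -0.05 [ 0.019  0.41   2.288  3.511  0.319 -1.801] 6e-19
43 0.048 0.009 [ 2.000e-03  5.640e-01  2.227e+00  3.403e+00  4.070e-01 -1.701e+00] 5e-26
43 0.075 0.009 [ 0.075  0.571  2.2    3.544  0.396 -1.78 ] 1e-23
45 0 -0.05 [-0.132  0.411  2.354  3.17   0.408 -1.586] 5e-22
45 0.048 -0.05 [ 0.023  0.425  2.312  3.463  0.392 -1.747] 2e-27
45 0.048 0.009 [ 0.005  0.581  2.25   3.378  0.48  -1.672] 2e-23
45 0.075 0.009 [ 0.08   0.587  2.222  3.506  0.466 -1.736] 4e-28
q [-0.345  0.468  2.315  2.78   0.423 -1.387] t 17.425 F [ 0.7  0.8 -0.1]
[-0.133  0.395  2.328  3.174  0.331 -1.59 ] 1.0077007136830877e-30
pos err mm tool axes [-65.9   5.5 -29.3] rot [-0.018  0.009  0.006]
now y -65.6 depth -20.9 upslope 9.0
[91.8, -12.0, -1.0, -5.0, -0.0, 0.01, -0.0]
[91.8, -13.0, 0.0, -6.0, -0.0, 0.0, 0.0]
[91.8, -13.0, 1.0, -6.0, -0.0, 0.0, 0.0]
[91.8, -14.0, 2.0, -7.0, -0.0, -0.0, 0.0]
[91.8, -14.0, 3.0, -7.0, -0.01, -0.0, 0.0]
```

Emit:
move_arm --pt "91.8 0 2 -15 -0.01 0.005 0" --pt "91.8 0 3 -15 -0.01 0.005 0" --pt "91.8 -16 2 0 0 0 0" --pt "91.8 -20 2 0 0 0 0" --pt "91.8 -20 0 0 0 0 0" --pt "91.8 -20 0 0 0 0 0" --pt "91.8 -20 0 0 0 0 0"

```text
time: 18.3
tool_pos: [0.5387, 0.0399, 0.1038]
tool_rot: [-2.36, 0.003, -1.704]
contact_force: [-0.1, -0.8, 0.6]
opening: 0.0916
```

```bash
python3 go.py 48 -30 43 2
```

```text
q [-0.023  0.388  2.303  3.372  0.336 -1.709] t 18.3 F [-0.1 -0.8  0.6]
[ 0.013  0.464  2.27   3.464  0.353 -1.756] 8.082068715123813e-30
pos err mm tool axes [-10.   13.9  25.7] rot [-0.031  0.012  0.009]
now y 37.8 depth -57.1 upslope 10.9
[91.8, -5.0, 6.0, 13.0, -0.02, 0.01, 0.0]
[91.8, -5.0, 7.0, 13.0, -0.02, 0.01, 0.0]
```

Emit:
move_arm --pt "91.8 -5 8 12 -0.02 0.01 0" --pt "91.8 -5 8 12 -0.015 0.005 0" --pt "91.8 0 4 2 0 0 0"

```text
time: 18.68
tool_pos: [0.5476, 0.0532, 0.0758]
tool_rot: [-2.382, -0.004, -1.708]
contact_force: [-0.2, 0.5, -0.2]
opening: 0.0919
```

```bash
python3 - <<'E'
from cell import robot
import cv2,numpy as np
c=robot.read_camera("wrist"); cv2.imwrite("pics/wrist14.png",c["img"][:,:,::-1]); np.savez("wrist14.npz",T=c["T"])
E
python3 go.py 48 -15 43 1; python3 chk.py wrist14 270 160 160 110 5
```

```text
q [ 0.023  0.469  2.277  3.459  0.372 -1.753] t 18.725 F [-1.1 -1.  -0.1]
[ 0.008  0.503  2.255  3.436  0.375 -1.731] 2.8642430132926965e-30
pos err mm tool axes [ 3.9 -0.3 15.9] rot [-0.008  0.004  0.011]
now y 51.9 depth -30.8 upslope -1.8
[91.8, 4.0, -0.0, 15.0, -0.01, 0.0, 0.01]
[376. 457.]
[866. 463.]
[884. 272.]
[382. 266.]
```

View pics/wrist14.png

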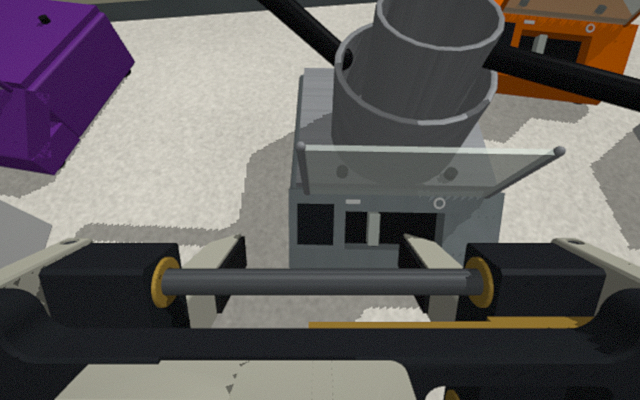

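View pics/wrist14c.png

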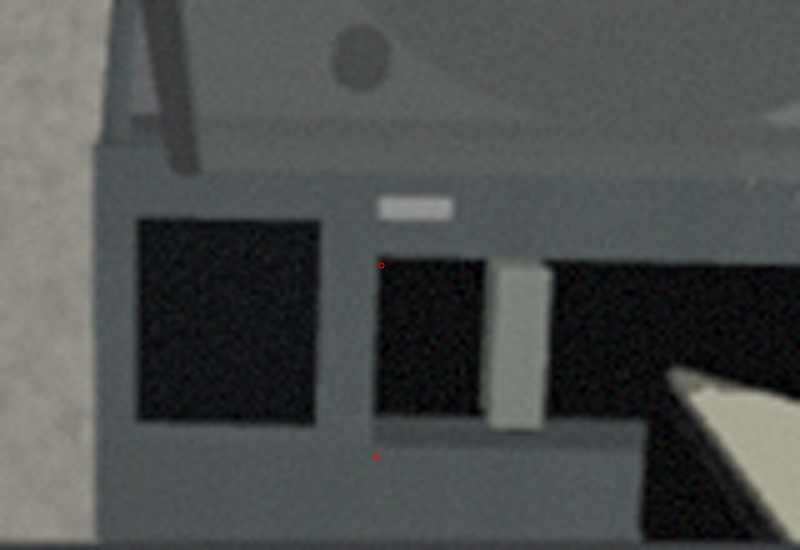

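Emit:
move_arm --pt "91.8 2.5 -2 13 -0.005 0.004 0.005" --pt "91.8 2 -2 13 0 0 0.005"

```text
time: 18.98
tool_pos: [0.5678, 0.0448, 0.0591]
tool_rot: [-2.387, 0.0, -1.719]
contact_force: [0.5, 0.3, -0.5]
opening: 0.0918
```

```bash
python3 - <<'E'
from cell import robot
import cv2,numpy as np
c=robot.read_camera("wrist"); cv2.imwrite("pics/wrist15.png",c["img"][:,:,::-1]); np.savez("wrist15.npz",T=c["T"])
E
python3 go.py 48 9 43 1; python3 chk.py wrist15 270 160 160 110 5
```

```text
q [ 1.000e-03  5.290e-01  2.232e+00  3.420e+00  3.810e-01 -1.720e+00] t 19.025 F [ 0.9 -1.6  0.2]
[ 2.000e-03  5.640e-01  2.227e+00  3.403e+00  4.070e-01 -1.701e+00] 6.740533160949898e-23
pos err mm tool axes [-1.4  7.  11.9] rot [-0.004 -0.    -0.001]
now y 46.6 depth -3.4 upslope 5.9
[91.8, -1.0, 7.0, 11.0, -0.0, -0.0, -0.0]
[350. 576.]
[907. 575.]
[926. 361.]
[353. 361.]
```

View pics/wrist15c.png

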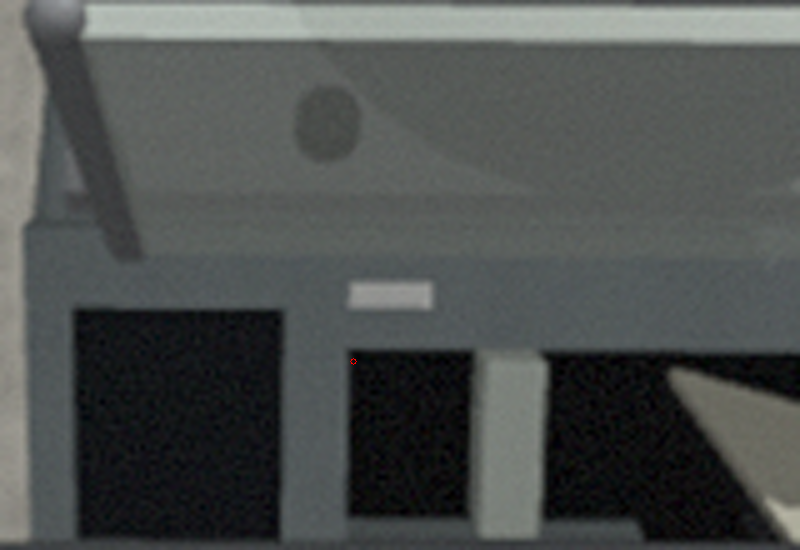

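Emit:
move_arm --pt "91.8 0 6 0 0 0 0" --pt "91.8 -0.5 1 4 0 0 0"

```text
time: 19.27
tool_pos: [0.5663, 0.0444, 0.0498]
tool_rot: [-2.388, 0.0, -1.721]
contact_force: [-3.0, 0.4, 1.9]
opening: 0.0916
```

```bash
python3 go.py 48 9 43 1;python3 - <<'E'
from cell import robot
import cv2,numpy as np
c=robot.read_camera("wrist"); cv2.imwrite("pics/wrist16.png",c["img"][:,:,::-1]); np.savez("wrist16.npz",T=c["T"])
E
python3 chk.py wrist16 270 160 160 110 5
```

```text
q [ 2.000e-03  5.510e-01  2.241e+00  3.404e+00  4.110e-01 -1.700e+00] t 19.275 F [-3.   0.4  1.9]
[ 2.000e-03  5.640e-01  2.227e+00  3.403e+00  4.070e-01 -1.701e+00] 6.740533160949898e-23
pos err mm tool axes [-1.6 -0.7  7.3] rot [-0.003 -0.001 -0.002]
now y 46.4 depth 1.8 upslope -1.4
[91.8, -1.0, -1.0, 7.0, -0.0, -0.0, -0.0]
[350. 545.]
[930. 544.]
[951. 318.]
[352. 320.]
```

View pics/wrist16c.png

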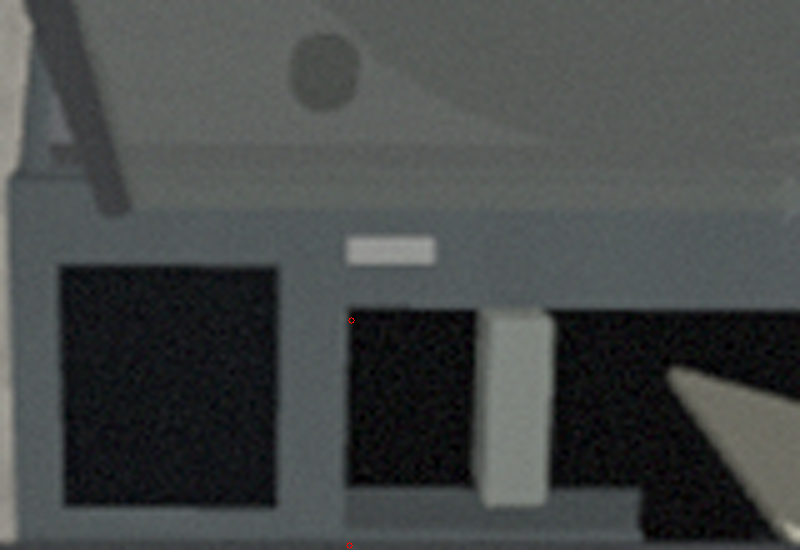

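Emit:
move_arm --pt "91.8 0 -3 2 0 0 0" --pt "91.8 -0.5 0 4 0 0 0"

```text
time: 19.58
tool_pos: [0.5737, 0.0441, 0.0477]
tool_rot: [-2.387, 0.0, -1.721]
contact_force: [-0.7, -0.4, -0.3]
opening: 0.092
```

```bash
python3 go.py 48 9 43 1;python3 - <<'E'
from cell import robot
import cv2,numpy as np
c=robot.read_camera("wrist"); cv2.imwrite("pics/wrist17.png",c["img"][:,:,::-1]); np.savez("wrist17.npz",T=c["T"])
E
python3 chk.py wrist17 270 160 160 110 5
```

```text
q [ 1.000e-03  5.620e-01  2.224e+00  3.405e+00  4.060e-01 -1.703e+00] t 19.575 F [-0.7 -0.4 -0.3]
[ 2.000e-03  5.640e-01  2.227e+00  3.403e+00  4.070e-01 -1.701e+00] 6.740533160949898e-23
pos err mm tool axes [-0.9  3.2  0.7] rot [-0.005 -0.001 -0.002]
now y 47.1 depth 8.0 upslope 3.1
[91.8, -1.0, 3.0, 0.0, -0.0, -0.0, -0.0]
[359. 603.]
[957. 601.]
[980. 371.]
[361. 372.]
```

View pics/wrist17c.png

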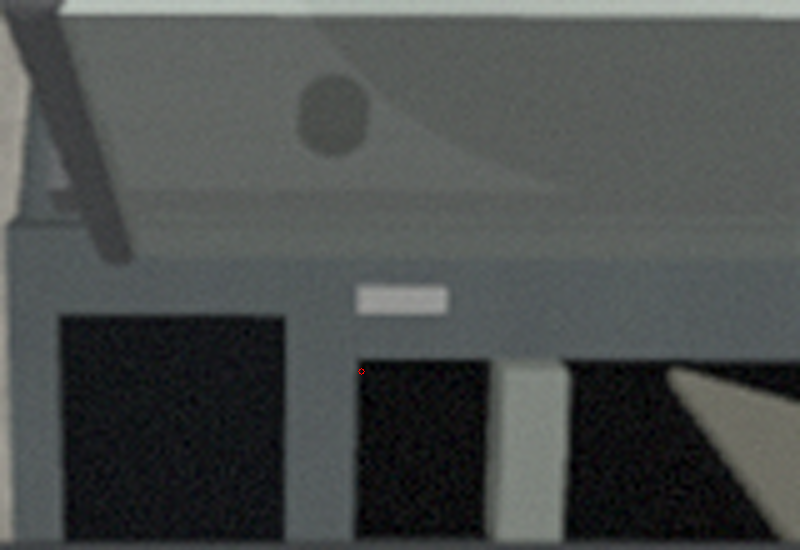

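The fingertip is 8 mm deep in the slot and free of contact, with the tip at (670,370) beside the rib at (535,450). Pushing towards +y (tool −x) now.

Emit:
move_arm --pt "91.8 -4 1.5 0.5 0 0 0" --pt "91.8 -4 0.5 0.3 0 0 0" --pt "91.8 -4 0 0.3 0 0 0" --pt "91.8 -4 0 0.3 0 0 0"

```text
time: 20.12
tool_pos: [0.5755, 0.0607, 0.0447]
tool_rot: [-2.387, 0.001, -1.722]
contact_force: [-1.3, -1.7, 0.3]
opening: 0.0925
```

```bash
python3 go.py 72 9 43 1
```

```text
q [ 0.047  0.573  2.21   3.488  0.408 -1.745] t 20.125 F [-1.3 -1.7  0.3]
[ 0.067  0.57   2.203  3.528  0.397 -1.771] 7.215496536646779e-31
pos err mm tool axes [-8.2  0.7 -1. ] rot [-0.004 -0.002 -0.003]
now y 63.8 depth 9.9 upslope 0.8
[91.8, -8.0, 1.0, -2.0, -0.0, -0.0, -0.0]
```

Emit:
move_arm --pt "91.8 -3 0 0 0 0 0" --pt "91.8 -3 0 -0.3 0 0 0" --pt "91.8 -2 0 -0.3 0 0 0"

```text
time: 20.5
tool_pos: [0.5765, 0.0692, 0.0452]
tool_rot: [-2.387, 0.001, -1.723]
contact_force: [0.6, -1.8, -0.8]
opening: 0.0921
```

```bash
python3 go.py 72 9 43 1;python3 - <<'E'
from cell import robot
import cv2,numpy as np
c=robot.read_camera("wrist"); cv2.imwrite("pics/wrist18.png",c["img"][:,:,::-1]); np.savez("wrist18.npz",T=c["T"])
E
python3 chk.py wrist18 270 160 160 110 5
```

```text
q [ 0.07   0.574  2.201  3.535  0.404 -1.771] t 20.5 F [ 0.6 -1.8 -0.8]
[ 0.067  0.57   2.203  3.528  0.397 -1.771] 7.215496536646779e-31
pos err mm tool axes [ 0.4  0.8 -0.5] rot [-0.004 -0.002 -0.003]
now y 72.4 depth 9.4 upslope 0.8
[91.8, 1.0, 1.0, -1.0, -0.0, -0.0, -0.0]
[579. 589.]
[1184.  586.]
[1213.  353.]
[588. 355.]
```

View pics/wrist18c.png

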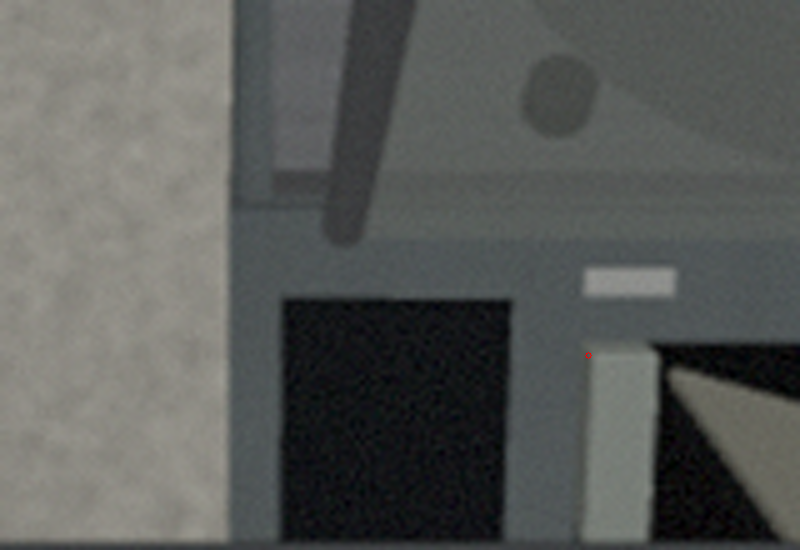

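The rib is almost at the end wall (u 585–655), but the force of 1.8 N is friction only. I push to the stop.

Emit:
move_arm --pt "91.8 -1.5 0 0 0 0 0"

```text
time: 20.68
tool_pos: [0.5767, 0.0703, 0.0452]
tool_rot: [-2.387, 0.001, -1.724]
contact_force: [-0.6, -13.3, -0.5]
opening: 0.0918
```

Emit:
move_arm --pt "91.8 -1.5 0 0 0 0 0"

```text
time: 20.8
tool_pos: [0.5769, 0.0703, 0.0452]
tool_rot: [-2.386, 0.001, -1.728]
contact_force: [-0.7, -15.0, -0.1]
opening: 0.092
```

At the stop: 15 N and no further motion. I back off from the rib, withdraw and check.

Emit:
move_arm --pt "91.8 3 0 0 0 0 0" --pt "91.8 2 0 -8 0 0 0" --pt "91.8 0 1 -15 0 0 0" --pt "91.8 0 2 -30 0 0 0" --pt "91.8 0 4 -35 0 0 0"

```text
time: 21.42
tool_pos: [0.5085, 0.076, 0.106]
tool_rot: [-2.388, 0.0, -1.727]
contact_force: [0.8, -0.1, -0.0]
opening: 0.0918
```

```bash
python3 - <<'E'
from cell import robot
import cv2,numpy as np
s=robot.observe();print(s["tool_pos"],s["contact_force"],s["qpos"].round(2))
c=robot.read_camera("wrist"); cv2.imwrite("pics/wrist19.png",c["img"][:,:,::-1]); np.savez("wrist19.npz",T=c["T"])
c=robot.read_camera("scene"); cv2.imwrite("pics/scene19.png",cv2.resize(c["img"][140:260,250:400,::-1],None,fx=5,fy=5,interpolation=cv2.INTER_CUBIC))
c=robot.read_camera("top"); cv2.imwrite("pics/top19.png",c["img"][:,:,::-1])
E
python3 chk.py wrist19 300 140 160 110 5
```

```text
[0.50849975 0.07601641 0.10599237] [ 0.79907235 -0.13876116 -0.02292053] [ 0.11  0.35  2.32  3.75  0.32 -1.95]
[300. 375.]
[699. 372.]
[710. 213.]
[303. 216.]
```

View pics/wrist19.png

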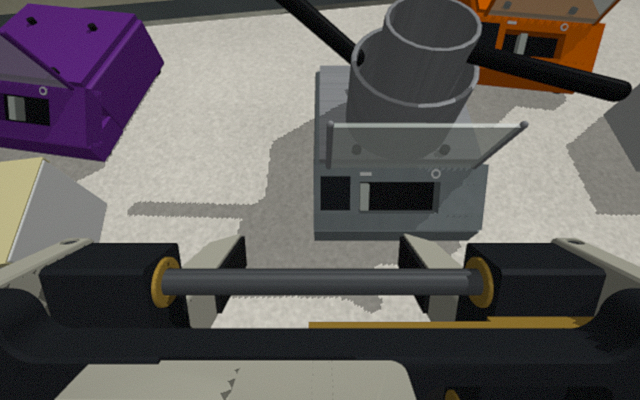

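View pics/wrist19c.png

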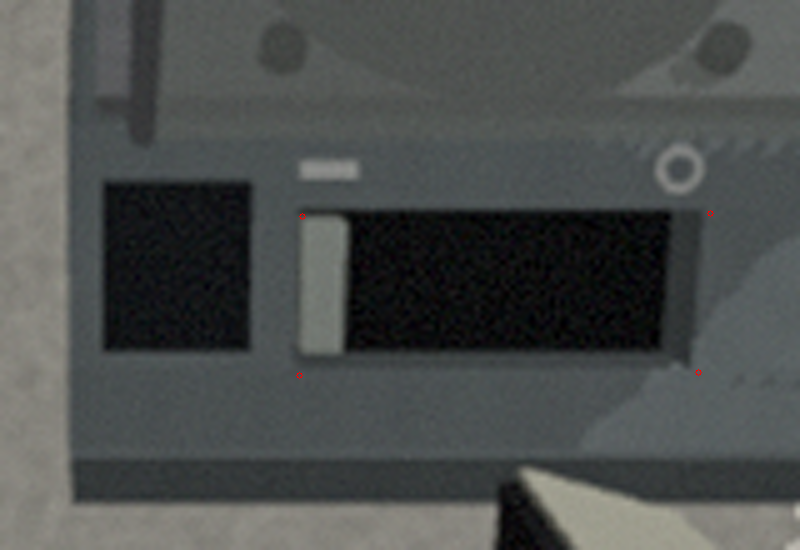

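View pics/scene19.png

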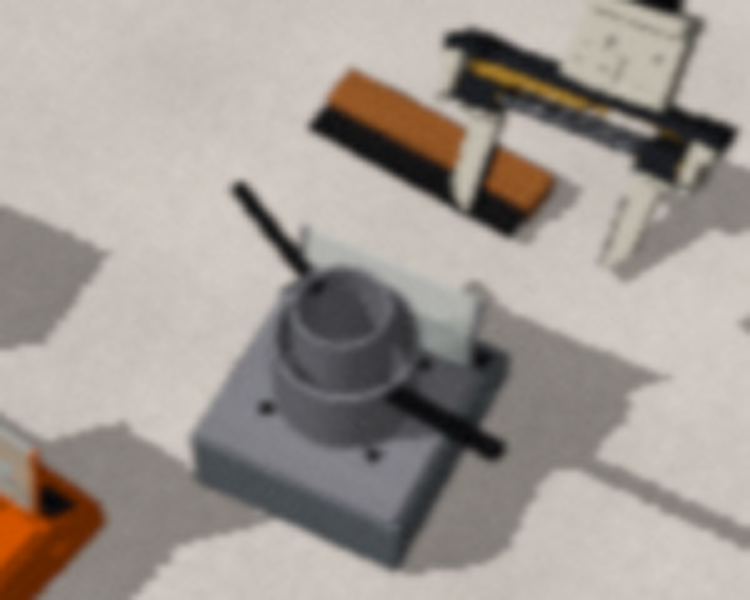

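View pics/top19.png

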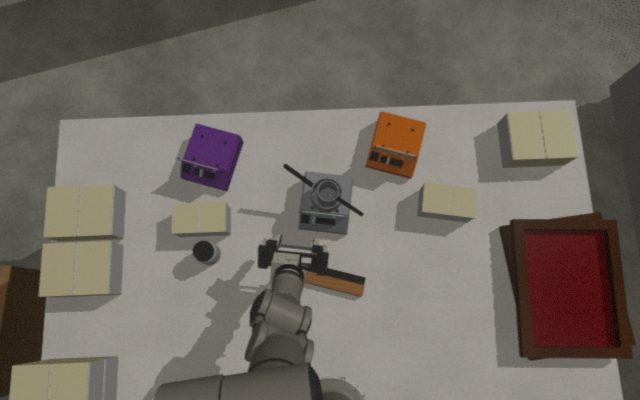

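The rib sits against the end of the slot at the bar mark (crop u 300–348, end wall at 300). The pans are nested upright, and the packs, jar and squeegee show where they were in the first top view. The arm is in free space with about zero force.

```bash
python3 - <<'E'
from cell import robot
import cv2,numpy as np
a=cv2.imread("pics/top0.png").astype(int);b=cv2.imread("pics/top19.png").astype(int)
d=np.abs(a-b).max(2)
for n,(x,y,w,h) in dict(packa=(415,184,62,38),packb=(168,202,62,37),jar=(192,240,28,25),squeegee_right=(330,265,35,32)).items(): print(n,d[y:y+h,x:x+w].mean().round(1))
print(robot.hand_in())
E
```

```text
packa 4.8
packb 4.7
jar 4.5
squeegee_right 4.7
the job is handed in; nothing more can be done
None
```

The job is handed in: the small pan is nested in the wide pan, and after that the scale was switched fully ON. It took about 21.5 s of the 61 s allowed.

- **Pans:** I lowered the small pan until it touched the wide pan's bottom (about 12 N), eased off and let go. Pictures show it upright and centred, with the handles about 180° apart and the wide pan still in place.
- **Switch:** I pushed the rib with the inner face of one open finger until it stopped. Force rose to about 15 N with no further movement. The close picture shows the rib against the end wall under the bar mark.
- **Surroundings:** Comparing the first and last top views shows only noise-level change at both packs, the jar and the visible part of the squeegee. The arm was clear, with about zero force.
- **What went wrong on the way:**
  - My first approach to the switch ran into a wrist joint limit, so I went round to a flipped wrist.
  - My first choice of pushing finger had a bevelled back, so I changed to the other one before touching the switch.
- **What disagreed:** Camera estimates differed by up to about 9 mm for the small pan before the grasp, and by about 1–1.5 mm for the slot. I corrected both from close-up views.

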